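Turn the toy van in the marking cabinet for its next pass

ROBOT

A 7-joint arm with a two-finger parallel gripper is mounted at the origin on the work surface. World frame = base frame: x ahead of the robot, y to its left, z up, the work surface at z = 0. Lengths are in m, angles in rad, forces in N, time in s.
With the tool pointing down it reaches from about 0.425 to 0.925 m from the base axis. Payload 6.8 kg.
Tool frame: the origin (TCP) lies at the very end of the fingers, on their centre line; the grasp point (between the pads) lies 19 mm behind it; z points along the fingers, y is the line along which they close (so a half turn about z gives the same grasp; the last joint's range is limited). The gripper opens to 85 mm and grips with 20 to 120 N. Pads are 22 mm wide; open, the fingers measure 114 mm over their backs; the gripper's body (76 mm by 85 mm) begins 54 mm behind the grasp point. The pads swing forward as they close: fully open they stand 13 mm farther back than shut.
Start: joints at [1.091, 0.477, 0.022, 1.555, -0.011, 1.109, -0.083], TCP at [0.245, -0.629, 0.196] pointing down, gripper open.
Joint ranges: [-2.96, 2.96], [-0.34, 2.1], [-1.41, 1.46], [0.24, 2.44], [-1.37, 4.51], [0.17, 1.92], [-2.96, 2.96]. Speed limits (rad/s): [2.39, 2.39, 3.14, 3.14, 3.14, 3.14, 3.14].

INTERFACE

Orientations are given as a rotation vector (axis times angle).
In Python, from bench import get_obs, grab_frame, hand_in gives the robot as it stands.
- The arm moves only by the tool drive_tool, never from a script. Its argument "rows" is a list of rows, each an object with "offset": the shift along the tool's x, y, z as a fraction of full scale, a list of three; "rotation": the turn, a rotation vector about the tool's x, y, z as a fraction of full scale, a list of three; "claw": the opening, from 0 (shut) to 1 (fully open). In form: [{"offset": [tx, ty, tz], "rotation": [wx, wy, wz], "claw": claw}, ...]. A call has 1 to 20 rows; each row is the pose to reach, as a shift and turn from the pose commanded when the call began, along the tool's axes at that moment; what a row does not reach only later rows make up. Full scale, the value 1, is 0.15 m for a shift and 2 rad for a turn. A row lasts 1/12 s, in which the tool goes at most 41.7 mm and 7.16 degrees, less where a joint would pass 70% of its speed; a pose out of reach is approached as far as the arm can. A call with a number of a shift or a turn outside -1 to 1 is refused whole. A call with a gripper value outside its range is refused whole. The fingers move at their own pace and stop on an object; "force" is the grip in N (left out, the last holds). Time passes only in rows, so rows that repeat a pose let the fingers close. It gives the time, the measured TCP pose, the force, the opening and the grip force at its end, in the units of the state.
- get_obs(): the state, without advancing time (a new reading comes with each control period).
- grab_frame(name): name is "side" or "top" or "wrist"; returns a dict with "frame" (420x560x3 uint8, red, green, blue), "z_map" (420x560 float32, m along the optical axis (not along the pixel's ray), 0 where there is no reading), "vfov" (degrees; the focal length in pixels is half the picture's height over the tangent of half this angle, whatever the lens; pixels are square), "cx", "cy" (the principal point, pixels), "R" (3x3) and "t" (3): a world point X has camera coordinates R X + t. Camera axes: x right, y down, z forward; pixel columns grow to the right and rows downward; lengths in m; the calibration is good to about 2 mm. A picture is of the moment at which its call begins.
- hand_in(): hands the job in; it is judged then, once.
The state is a dict: "clock": time; "joints": joint angles; "qvel": joint speeds; "tau": joint torques, N m; "tcp_pos": TCP position; "orientation": TCP orientation; "contact_force": force on the tool from outside, world axes, zero at the start; "moment": the same for the moment, N m; "grip_width": finger opening in m; "gripper_force": force on a finger pad.
Only numpy, scipy, OpenCV 4.12 (cv2) and the standard library are available. Lean on these libraries where they do the work, as an engineer would, in place of code of your own. Each camera call takes 0.05 s, during which the arm holds its last target. There are 200 camera calls.

TASK

Set up the wooden toy van for its next marking pass: swing the marking cabinet's door wide open by its handle, pull the bed fully out, and turn the van a quarter turn so that its red nose sits flat and centred against the bent bracket on the bed, standing upright. Let go of it, slide the bed fully home with the van still against the bracket, and shut the door completely. Leave the other things on the table where they are.

Things in the scene. Friction and masses are not known exactly. Their poses are not given: they have to be found in the camera images.
- cabinet: fixed cabinet, clear amber roof and back, 200 mm deep (x), 240 wide (y), 120 high; origin at the centre of its underside, on the table; x points from front to back (away from the robot), y to its left. The front edges of roof and 10 mm side walls are at x = -100; the roof spans z 114 to 120. A grey control pod, 58 wide, 110 high, is fixed along its right (-y) side.
- door (a joint): angle of the cabinet's door in rad: 0 shut, grows to 1.9 as its free right (-y) edge swings out towards the robot; hinge on the cabinet's left front edge. A hollow shell, 240 mm wide, 56 deep, z 11 to 120, 0.6 kg; it moves easily and stays where it is left. May start a little ajar.
- door_hinge (a point): a point on the door's vertical hinge axis, 100 mm above the table (cabinet frame x -100, y +120 mm)
- door_handle (a point): grip point on the door's handle, 100 mm above the table, moving with the door: a vertical round dark bar, 12 mm thick, z 24 to 128, held by stubs at z 32 and 64, free above them, its axis 35 mm in front of the door's outer face. With the door shut it is at (-191, -90) mm in the cabinet's frame. It can be pinched from above.
- tray (a joint): travel of the bed in m: 0 fully home, 0.17 fully out (towards the robot, the cabinet's -x). About 2.5 N of friction; it stays where it is left.
- tray_handle (a point): grip point on the bed's orange upright handle, 85 mm above the table, moving with the bed: a plate 12 mm thick across (cabinet y), 42 mm long (x), its top at z 100. Home, it is at (-123, -65) mm in the cabinet's frame, hidden in the hollow of the shut door. It can be pinched from above across its thickness.
- stop (a point): point on the middle of the bent steel bracket's front face, 45 mm above the table, moving with the bed; its axes are the cabinet's, the face looks to -x; 90 mm wide (y), upright part 32 mm high, z 20 to 52. The aluminium bed in front of it is flat, its top at z = 20 mm, 190 mm wide, and ends 110 mm in front of the bracket, without a lip.
- van: loose wooden toy van, a block 90 mm long (x), 50 mm wide (y), 78 mm high, about 0.22 kg, its nose end (+x) red; origin at the centre of its underside, z up. It starts on the bed, crosswise, nose to the cabinet's left (+y), a little askew.
- van_nose (a point): centre line of the van's flat red nose face, 45 mm ahead of its origin and 25 mm above its underside (so level with stop when it stands on the bed)
- blue_van: a finished toy van like the task's, but blue with a white nose; 90 x 50 x 78 mm; origin at the centre of its underside, x towards its nose
- paint_yellow: yellow paint jar, radius 27, 70 mm high, to the right in front of the cabinet; origin at the centre of its foot
- paint_green: green paint jar, radius 27, 75 mm high; origin at the centre of its foot
- glue: white glue bottle with an orange cap, radius 26, 130 mm high; origin at the centre of its foot
- brush_pot: white pot of brushes, radius 38, 175 mm high over the brushes; origin at the centre of its foot
- roller: wooden modelling roller, 230 mm long along its x, radius 20; origin at the middle of its underside
- screwdriver: screwdriver lying along its x, about 200 mm long; origin at its middle, on the table

How it is judged:
On the way, in this order (a step that is already met when the one before it is completed fails the run):
1. the door is swung wide open (beyond 1.15 rad) (value of joint door above 1.15 rad), for 0.2 s.
2. the bed is pulled out (beyond 140 mm of its 170) (value of joint tray above 0.14 m), for 0.2 s.
3. the van stands turned on the bed, nose against the bracket, let go (x of van_nose in the frame of stop between -0.005 and 0.002 m and y of van_nose in the frame of stop between -0.022 and 0.022 m and z of van_nose in the frame of stop between -0.004 and 0.005 m and angle between the x axis of van and the x axis of stop, either way round below 0.08 rad and angle between van's own z axis and vertical below 0.05 rad and contact force between the fingers and van below 0.1 N), for 0.2 s.
4. the bed is home (within 6 mm), the van still against the bracket (x of van_nose in the frame of stop between -0.005 and 0.002 m and y of van_nose in the frame of stop between -0.022 and 0.022 m and z of van_nose in the frame of stop between -0.004 and 0.005 m and angle between the x axis of van and the x axis of stop, either way round below 0.08 rad and angle between van's own z axis and vertical below 0.05 rad and value of joint tray below 0.006 m), for 0.2 s.
5. the door is shut (within 0.05 rad) (value of joint door below 0.05 rad), for 0.2 s.
At the end, for the whole second after the job is handed in: The door is shut (within 0.05 rad), the bed is home (within 6 mm), and the van stands upright and at rest on the bed with its red nose flat against the bracket: gap at most 5 mm, within 0.08 rad of square, within 22 mm of the bracket's middle (all of step 4 and value of joint door below 0.05 rad and linear speed of van below 0.01 m/s); the robot touches nothing.
It fails at once if one of the other loose things on the table is moved more than 30 mm (distance of any of blue_van, paint_yellow, paint_green, glue, brush_pot, roller, screwdriver from where it was at the start of the episode above 0.03 m).
It also fails if it takes over 72 s, if anything falls off the work surface, if the arm or the gripper's body presses on something with over 40 N, if the wrist force passes 120 N, or if a joint passes its speed limit or range.

## Working session

There is one attempt and no reset: what is moved stays moved. The work goes in short steps, Python scripts to look and compute and a tool call to move; the robot and the scene stay as the last step left them, time stands still between calls to the robot, and variables do not carry over. Pictures are saved under pics/ and viewed, at most 10 in all, crops included, and the job is handed in when it is done.

Besides the shell and the picture viewer there is one more tool, called after ">>>" in YAML: its name, and indented under it one key for each argument. drive_tool: Moves the arm, as the interface text tells. Its arguments: {"type":"object","properties":{"rows":{"type":"array","items":{"type":"object","properties":{"offset":{"type":"array","items":{"type":"number"}},"rotation":{"type":"array","items":{"type":"number"}},"claw":{"type":"number"}}}},"force":{"type":"number"}},"required":["rows"]}

```bash
ls; mkdir -p pics; cat > h.py <<'E'
import numpy as np, cv2
from bench import get_obs, grab_frame, hand_in
def pts(f):
    H,W=f["z_map"].shape; fl=H/2/np.tan(np.radians(f["vfov"])/2)
    v,u=np.mgrid[:H,:W]; z=f["z_map"]
    c=np.stack([(u-f["cx"])/fl*z,(v-f["cy"])/fl*z,z],-1)
    return (c-f["t"])@np.asarray(f["R"])   # R^T (c-t)
def save(f,n): cv2.imwrite("pics/"+n,cv2.cvtColor(f["frame"],cv2.COLOR_RGB2BGR))
E
python3 - <<'E'
from h import *
for n in("top","side"):
    f=grab_frame(n); save(f,n+"0.png"); np.savez(""+n+"0.npz",**f)
    print(n,f["vfov"],f["cx"],f["cy"],np.round(f["R"],3).tolist(),np.round(f["t"],3))
o=get_obs(); print({k:np.round(v,3) for k,v in o.items()})
E
```

```text
pics
top 47.852940769471374 285.86713291781035 206.15890349007594 [[0.025, -1.0, 0.013], [-0.991, -0.026, -0.133], [0.133, -0.01, -0.991]] [-0.047  0.6    1.802]
side 53.19360809927356 274.5536066374277 211.32093794653503 [[0.785, -0.619, 0.021], [-0.305, -0.416, -0.857], [0.539, 0.666, -0.515]] [-0.459  0.247  1.348]
{'clock': np.float64(0.1), 'joints': array([ 1.091,  0.478,  0.022,  1.556, -0.011,  1.109, -0.083]), 'qvel': array([-0.001, -0.003,  0.   , -0.004,  0.001,  0.001,  0.   ]), 'tau': array([ 4.0000e-03, -5.9776e+01,  1.6130e+00, -2.8195e+01,  1.3000e-02,
        5.0000e-03, -0.0000e+00]), 'tcp_pos': array([ 0.245, -0.628,  0.195]), 'orientation': array([-3.086e+00, -5.800e-01,  1.000e-03]), 'contact_force': array([ 0.285, -0.491,  0.294]), 'moment': array([ 0.017,  0.063, -0.031]), 'gripper_force': np.float64(0.0), 'grip_width': np.float64(0.086)}
```

View pics/top0.png

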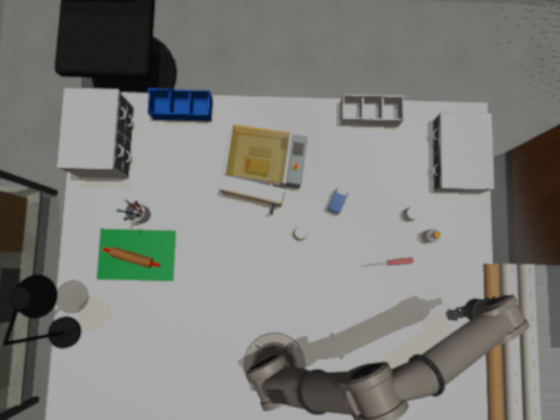

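View pics/side0.png

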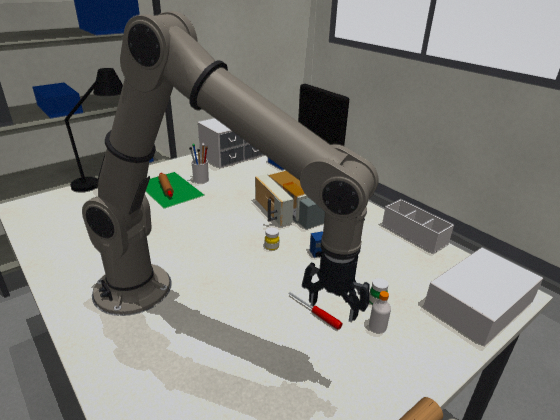

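Top view: the amber roof spans about (228–290, 125–185), the door is slightly ajar at (220–285, 178–205), the handle is at (271,210), the yellow jar at (301,233), the blue van at (338,200). The side view confirms that layout. Next I measure from the point cloud.

```bash
python3 - <<'E'
from h import *
f=dict(np.load("top0.npz")); P=pts(f); im=f["frame"]; hsv=cv2.cvtColor(im,cv2.COLOR_RGB2HSV)
x,y,z=P[...,0],P[...,1],P[...,2]
print("table z",np.median(z[260:300,200:240]))
roi=np.zeros(z.shape,bool); roi[110:250,205:360]=1
top=roi&(z>0.105)&(z<0.135)
n,l,s,c=cv2.connectedComponentsWithStats(top.astype(np.uint8))
for i in range(1,n):
    if s[i,4]>4: print(i,s[i],P[l==i].mean(0).round(3))
def rect(m,n):
    r=cv2.minAreaRect((P[m][:,:2]*1000).astype(np.float32)); print(n,m.sum(),np.round(r[0]),np.round(r[1]),round(r[2],1),"z",np.percentile(z[m],[5,50,95]).round(3)); print(cv2.boxPoints(r).round().tolist())
amber=roi&(hsv[...,0]>12)&(hsv[...,0]<30)&(hsv[...,1]>120)&(z>0.09)
amber[205:]=0
rect(amber,"amber")
white=roi&(hsv[...,1]<60)&(z>0.1)&(z<0.135)&(x<x[amber].min()+0.25)
n,l,s,c=cv2.connectedComponentsWithStats(white.astype(np.uint8))
for i in range(1,n):
    if s[i,4]>20: rect(l==i,"white%d"%i)
h=roi&(hsv[...,2]<90)&(z>0.03)
n,l,s,c=cv2.connectedComponentsWithStats(h.astype(np.uint8))
for i in range(1,n):
    if s[i,4]>3: print("dark",s[i],P[l==i].mean(0).round(3),z[l==i].max().round(3))
for (a,b) in((301,233),(338,200),(130,215),(297,160)): print(P[b,a].round(3))
crop=im[115:245,205:355]; cv2.imwrite("pics/crop0.png",cv2.cvtColor(cv2.resize(crop,None,fx=5,fy=4.6,interpolation=2),cv2.COLOR_RGB2BGR))
E
```

```text
table z -0.0006201264007146946
1 [ 219  124   88   80 4898] [0.759 0.067 0.119]
3 [270 209   3   4  11] [0.572 0.024 0.122]
amber 1473 [626.  76.] [260. 514.] 82.9 z [0.112 0.12  0.127]
[[355.0, -22.0], [865.0, -85.0], [898.0, 173.0], [387.0, 237.0]]
dark [205 110   6  10  32] [0.951 0.285 0.052] 0.089
dark [341 119  19   6  75] [ 0.945 -0.277  0.055] 0.088
dark [293 143   9  11  76] [ 0.807 -0.069  0.135] 1.866
dark [283 183  17   5  62] [ 0.674 -0.049  0.102] 1.866
dark [222 191   3   2   5] [0.647 0.212 0.073] 0.09
dark [267 202  13  12  50] [0.596 0.02  0.079] 0.13
dark [328 209   9   5  14] [ 0.587 -0.208  0.049] 0.069
[ 0.496 -0.092  0.063]
[ 0.356 -0.014  1.866]
[0.551 0.571 0.037]
[ 0.77  -0.069  0.107]
```

View pics/crop0.png

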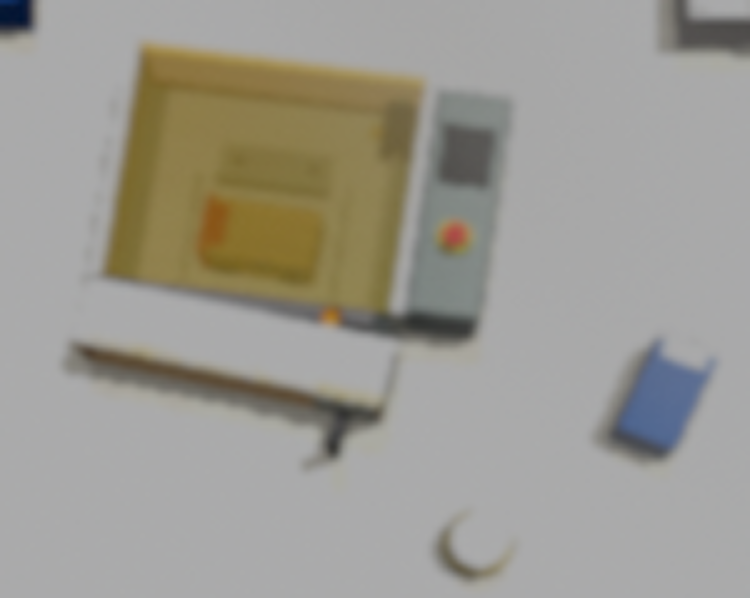

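Crop: back roof edge runs (140,45)–(422,80), the door's top is (82,278)–(395,335)–(380,412)–(70,345), the handle bar top is at (333,440), the bed handle's orange tip shows at (332,316) and the van shows through the roof with its red nose left at (213,222).

```bash
cat >> h.py <<'E'
def ray(f,u,v,zw):
    fl=f["z_map"].shape[0]/2/np.tan(np.radians(f["vfov"])/2); R=np.asarray(f["R"]); c=-R.T@f["t"]
    d=R.T@np.array([(u-f["cx"])/fl,(v-f["cy"])/fl,1]); return c+d*(zw-c[2])/d[2]
E
python3 - <<'E'
from h import *
f=dict(np.load("top0.npz")); P=pts(f)
g=lambda a,b,z:ray(f,205+(a+.5)/5-.5,115+(b+.5)/4.6-.5,z).round(4)
for n,a,b,z in [("bl",140,45,.12),("br",422,80,.12),("bl_wall",120,75,.12),("fl",82,278,.12),("fr amber",388,312,.12),("d_backR",395,335,.12),("d_frR",380,412,.12),("d_frL",70,345,.12),("handle",333,438,.128),("trayh",332,316,.1),("noseL",205,200,.098),("nose2",200,262,.098),("tail",325,215,.098),("tail2",318,280,.098),("brk1",228,148,.052),("brk2",330,158,.052),("pod_br",512,98,.11),("pod_bl",437,92,.11),("pod_fr",475,330,.11),("pod_fl",408,318,.11)]:
    print(n,g(a,b,z))
# hull of wood top at 0.12
Z=P[...,2]; m=np.zeros(Z.shape,np.uint8); m[118:215,215:295]=((Z>0.113)&(Z<0.127))[118:215,215:295]
c=max(cv2.findContours(m,0,1)[0],key=cv2.contourArea); h=cv2.approxPolyDP(cv2.convexHull(c),2,True)[:,0]
for u,v in h: print(u,v,ray(f,u,v,.12).round(3))
E
```

```text
bl [0.899  0.1794 0.12  ]
br [ 0.8752 -0.0359  0.12  ]
bl_wall [0.873  0.1936 0.12  ]
fl [0.7017 0.2151 0.12  ]
fr amber [ 0.6798 -0.015   0.12  ]
d_backR [ 0.6609 -0.0207  0.12  ]
d_frR [ 0.5974 -0.0112  0.12  ]
d_frL [0.6462 0.2217 0.12  ]
handle [0.5742 0.0231 0.128 ]
trayh [0.679  0.0273 0.1   ]
noseL [0.7745 0.1271 0.098 ]
nose2 [0.722 0.129 0.098]
tail [0.7643 0.0351 0.098 ]
tail2 [0.7093 0.0389 0.098 ]
brk1 [0.8313 0.1143 0.052 ]
brk2 [0.8248 0.0339 0.052 ]
pod_br [ 0.8648 -0.1052  0.11  ]
pod_bl [ 0.8683 -0.0477  0.11  ]
pod_fr [ 0.6684 -0.0809  0.11  ]
pod_fl [ 0.677  -0.0302  0.11  ]
230 124 [0.9   0.189 0.12 ]
292 133 [ 0.872 -0.047  0.12 ]
289 166 [ 0.743 -0.039  0.12 ]
280 203 [ 0.602 -0.009  0.12 ]
219 189 [0.649 0.22  0.12 ]
```

```bash
cat >> h.py <<'E'
from scipy.spatial.transform import Rotation as Ro
def Rt(yaw): # tool down, tool y at world yaw (deg)
    a=np.radians(yaw); y=np.array([np.cos(a),np.sin(a),0]); z=np.array([0,0,-1.]); return np.stack([np.cross(y,z),y,z],1)
def go(*T,start=None):
    "targets (x,y,z,yaw): print rows from current measured pose (or start)"
    if start is None: o=get_obs(); p=o["tcp_pos"]; R=Ro.from_rotvec(o["orientation"]).as_matrix()
    else: p=np.array(start[:3]); R=Rt(start[3])
    print("at",p.round(4),"yaw",np.degrees(np.arctan2(R[1,1],R[0,1])).round(2))
    for t in T:
        d=R.T@(np.array(t[:3])-p)/.15; r=Ro.from_matrix(R.T@Rt(t[3])).as_rotvec()/2
        print(np.round(t,3),"off",d.round(3).tolist(),"rot",r.round(3).tolist(),"" if max(abs(d).max(),abs(r).max())<1 else "BIG")
E
python3 - <<'E'
from h import *
go((.34,-.47,.2,-20),(.36,-.44,.2,-10),start=(.245,-.629,.196,-68.7))
go((.44,-.31,.2,30),(.46,-.27,.2,35),start=(.34,-.47,.2,-20))
go((.52,-.14,.2,79),(.52,-.17,.2,79),start=(.44,-.31,.2,30))
go((.574,.023,.2,79),(.56,0,.2,79),start=(.52,-.14,.2,79))
E
```

```text
at [ 0.245 -0.629  0.196] yaw -68.7
[  0.34  -0.47   0.2  -20.  ] off [0.975, -0.758, -0.027] rot [0.0, 0.0, -0.425] 
[  0.36  -0.44   0.2  -10.  ] off [1.172, -0.895, -0.027] rot [0.0, 0.0, -0.512] BIG
at [ 0.34 -0.47  0.2 ] yaw -20.0
[ 0.44 -0.31  0.2  30.  ] off [1.23, 0.262, 0.0] rot [0.0, 0.0, -0.436] BIG
[ 0.46 -0.27  0.2  35.  ] off [1.527, 0.296, 0.0] rot [0.0, 0.0, -0.48] BIG
at [ 0.44 -0.31  0.2 ] yaw 30.0
[ 0.52 -0.14  0.2  79.  ] off [0.715, 1.029, 0.0] rot [0.0, 0.0, -0.428] BIG
[ 0.52 -0.17  0.2  79.  ] off [0.542, 0.929, 0.0] rot [0.0, 0.0, -0.428] 
at [ 0.52 -0.14  0.2 ] yaw 79.0
[5.74e-01 2.30e-02 2.00e-01 7.90e+01] off [-0.146, 1.135, 0.0] rot [0.0, 0.0, 0.0] BIG
[ 0.56  0.    0.2  79.  ] off [-0.084, 0.967, 0.0] rot [0.0, 0.0, 0.0]
```

>>> drive_tool:
  rows:
    - {"offset": [0.97,-0.76,-0.03],"rotation": [0,0,-0.43],"claw": 1}
    - {"offset": [0.97,-0.76,-0.03],"rotation": [0,0,-0.43],"claw": 1}
    - {"offset": [0.97,-0.76,-0.03],"rotation": [0,0,-0.43],"claw": 1}
    - {"offset": [0.97,-0.76,-0.03],"rotation": [0,0,-0.43],"claw": 1}
    - {"offset": [0.97,-0.76,-0.03],"rotation": [0,0,-0.43],"claw": 1}
    - {"offset": [0.97,-0.76,-0.03],"rotation": [0,0,-0.43],"claw": 1}
    - {"offset": [0.97,-0.76,-0.03],"rotation": [0,0,-0.43],"claw": 1}

```text
clock: 0.68
tcp_pos: [0.3407, -0.4678, 0.2003]
orientation: [-2.555, -1.828, -0.001]
contact_force: [-0.7, -0.6, -0.0]
grip_width: 0.0858
gripper_force: 0.0
```

>>> drive_tool:
  rows:
    - {"offset": [1,0.25,0],"rotation": [0,0,-0.44],"claw": 1}
    - {"offset": [1,0.25,0],"rotation": [0,0,-0.44],"claw": 1}
    - {"offset": [1,0.25,0],"rotation": [0,0,-0.44],"claw": 1}
    - {"offset": [1,0.25,0],"rotation": [0,0,-0.44],"claw": 1}
    - {"offset": [1,0.25,0],"rotation": [0,0,-0.44],"claw": 1}
    - {"offset": [1,0.25,0],"rotation": [0,0,-0.44],"claw": 1}
    - {"offset": [1,0.25,0],"rotation": [0,0,-0.44],"claw": 1}

```text
clock: 1.27
tcp_pos: [0.4248, -0.3399, 0.2]
orientation: [-1.543, -2.736, -0.0]
contact_force: [-0.8, -0.3, -0.1]
grip_width: 0.0852
gripper_force: 0.0
```

>>> drive_tool:
  rows:
    - {"offset": [0.8,0.93,0],"rotation": [0,0,-0.42],"claw": 1}
    - {"offset": [0.8,0.93,0],"rotation": [0,0,-0.42],"claw": 1}
    - {"offset": [0.8,0.93,0],"rotation": [0,0,-0.42],"claw": 1}
    - {"offset": [0.8,0.93,0],"rotation": [0,0,-0.42],"claw": 1}
    - {"offset": [0.8,0.93,0],"rotation": [0,0,-0.42],"claw": 1}
    - {"offset": [0.8,0.93,0],"rotation": [0,0,-0.42],"claw": 1}
    - {"offset": [0.8,0.93,0],"rotation": [0,0,-0.42],"claw": 1}
    - {"offset": [0.8,0.93,0],"rotation": [0,0,-0.42],"claw": 1}

```text
clock: 1.93
tcp_pos: [0.4831, -0.1659, 0.2]
orientation: [-0.299, -3.127, -0.0]
contact_force: [-1.7, -0.1, -0.7]
grip_width: 0.0854
gripper_force: 0.0
```

```bash
python3 - <<'E'
from h import *
print(get_obs()["clock"],get_obs()["joints"].round(2)); go((.56,0,.2,79),(.574,.023,.2,79))
E
```

```text
1.9333 [ 0.78  0.27 -0.67  1.9   0.19  1.03  1.41]
at [ 0.4831 -0.1659  0.2   ] yaw 79.08
[ 0.56  0.    0.2  79.  ] off [-0.294, 1.183, -0.0] rot [0.0, -0.0, 0.001] BIG
[5.74e-01 2.30e-02 2.00e-01 7.90e+01] off [-0.357, 1.351, -0.0] rot [0.0, -0.0, 0.001] BIG
```

>>> drive_tool:
  rows:
    - {"offset": [-0.36,1,0],"rotation": [0,0,0],"claw": 1}
    - {"offset": [-0.36,1,0],"rotation": [0,0,0],"claw": 1}
    - {"offset": [-0.36,1,0],"rotation": [0,0,0],"claw": 1}
    - {"offset": [-0.36,1,0],"rotation": [0,0,0],"claw": 1}
    - {"offset": [-0.36,1,0],"rotation": [0,0,0],"claw": 1}

```text
clock: 2.35
tcp_pos: [0.5678, -0.0214, 0.2008]
orientation: [0.296, 3.125, 0.008]
contact_force: [-0.6, 0.6, -0.2]
grip_width: 0.0853
gripper_force: 0.0
```

```bash
python3 - <<'E'
from h import *
f=grab_frame("wrist"); save(f,"w1.png"); P=pts(f); Z=P[...,2]; hsv=cv2.cvtColor(f["frame"],cv2.COLOR_RGB2HSV)
x,y=P[...,0],P[...,1]
m=(Z>.11)&(Z<.136)&(f["z_map"]>0)&(hsv[...,2]<110)&(np.hypot(x-.574,y-.023)<.06)&(x<.60)
n,l,s,c=cv2.connectedComponentsWithStats(m.astype(np.uint8))
for i in range(1,n):
    if s[i,4]>20: print(s[i],P[l==i].mean(0).round(4),np.percentile(Z[l==i],[5,95]))
go((.574,.023,.2,79))
E
```

```text
[329 191  18  19 250] [0.5721 0.0238 0.1227] [0.11199894 0.12744419]
at [ 0.5663 -0.0252  0.2003] yaw 79.04
[5.74e-01 2.30e-02 2.00e-01 7.90e+01] off [0.011, 0.325, 0.003] rot [0.001, 0.0, 0.0]
```

View pics/w1.png

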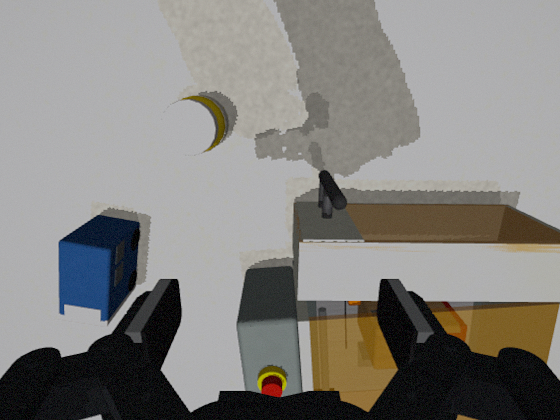

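The wrist view shows the handle bar with its top at about (340,200), clear of the yellow jar at (205,125), and the door at (295–560, 205–300). The measured handle top (0.572, 0.024) agrees with the top view.

>>> drive_tool:
  rows:
    - {"offset": [0.01,0.325,0],"rotation": [0,0,0],"claw": 1}
    - {"offset": [0.01,0.325,0],"rotation": [0,0,0],"claw": 1}
    - {"offset": [0.01,0.325,0.25],"rotation": [0,0,0],"claw": 1}
    - {"offset": [0.01,0.325,0.5],"rotation": [0,0,0],"claw": 1}
    - {"offset": [0.01,0.325,0.75],"rotation": [0,0,0],"claw": 1}
    - {"offset": [0.01,0.325,0.75],"rotation": [0,0,0],"claw": 1}
    - {"offset": [0.01,0.325,0.75],"rotation": [0,0,0],"claw": 0}
    - {"offset": [0.01,0.325,0.75],"rotation": [0,0,0],"claw": 0}
    - {"offset": [0.01,0.325,0.75],"rotation": [0,0,0],"claw": 0}
    - {"offset": [0.01,0.325,0.75],"rotation": [0,0,0],"claw": 0}
    - {"offset": [0.01,0.325,0.75],"rotation": [0,0,0],"claw": 0}
    - {"offset": [0.01,0.325,0.75],"rotation": [0,0,0],"claw": 0}
    - {"offset": [0.01,0.325,0.75],"rotation": [0,0,0],"claw": 0}
  force: 40

```text
clock: 3.48
tcp_pos: [0.5778, 0.0225, 0.0913]
orientation: [0.302, 3.118, 0.009]
contact_force: [0.1, -0.5, 20.7]
grip_width: 0.001
gripper_force: 11.2
```

```bash
python3 - <<'E'
from h import *
print(get_obs()["clock"],get_obs()["contact_force"].round(1))
# arc about hinge
h=np.array([.700,.211]); o=get_obs(); q=o["tcp_pos"][:2]; d=q-h; r=np.hypot(*d); print("r",r,"ang",np.degrees(np.arctan2(d[1],d[0])))
a0=np.arctan2(d[1],d[0]); z=.0875
for seg in range(3):
    A=[a0-(seg*.52+k*.065) for k in range(9)]
    T=[(h[0]+r*np.cos(a),h[1]+r*np.sin(a),z,79+np.degrees(a-a0)) for a in A]
    go(*T[1:],start=T[0])
E
```

```text
3.4833 [ 0.1 -0.5 20.7]
r 0.22469325812048627 ang -122.95708071684538
at [0.5778 0.0225 0.0875] yaw 79.0
[5.6600e-01 3.1000e-02 8.8000e-02 7.5276e+01] off [0.089, 0.039, 0.0] rot [0.0, 0.0, 0.032] 
[5.5400e-01 4.0000e-02 8.8000e-02 7.1552e+01] off [0.175, 0.084, 0.0] rot [0.0, 0.0, 0.065] 
[5.4400e-01 5.0000e-02 8.8000e-02 6.7827e+01] off [0.259, 0.135, 0.0] rot [0.0, 0.0, 0.097] 
[5.3300e-01 6.0000e-02 8.8000e-02 6.4103e+01] off [0.338, 0.191, 0.0] rot [0.0, 0.0, 0.13] 
[ 0.524  0.071  0.088 60.379] off [0.414, 0.252, 0.0] rot [0.0, 0.0, 0.163] 
[ 0.515  0.083  0.088 56.655] off [0.486, 0.317, 0.0] rot [0.0, 0.0, 0.195] 
[ 0.507  0.095  0.088 52.93 ] off [0.554, 0.387, 0.0] rot [0.0, 0.0, 0.227] 
[ 0.5    0.108  0.088 49.206] off [0.616, 0.462, 0.0] rot [0.0, 0.0, 0.26] 
at [0.5002 0.1081 0.0875] yaw 49.21
[ 0.494  0.121  0.088 45.482] off [0.089, 0.039, 0.0] rot [0.0, 0.0, 0.032] 
[ 0.489  0.135  0.088 41.758] off [0.175, 0.084, 0.0] rot [0.0, 0.0, 0.065] 
[ 0.484  0.149  0.088 38.034] off [0.259, 0.135, 0.0] rot [0.0, 0.0, 0.098] 
[ 0.481  0.163  0.088 34.309] off [0.338, 0.191, 0
[... 273 characters left out ...]
0.088 19.412] off [0.616, 0.462, 0.0] rot [0.0, 0.0, 0.26] 
at [0.4755 0.221  0.0875] yaw 19.41
[ 0.477  0.236  0.088 15.688] off [0.089, 0.039, 0.0] rot [0.0, 0.0, 0.032] 
[ 0.479  0.25   0.088 11.964] off [0.175, 0.084, 0.0] rot [0.0, 0.0, 0.065] 
[0.482 0.264 0.088 8.24 ] off [0.259, 0.135, 0.0] rot [0.0, 0.0, 0.097] 
[0.486 0.278 0.088 4.515] off [0.338, 0.191, 0.0] rot [0.0, 0.0, 0.13] 
[0.49  0.292 0.088 0.791] off [0.414, 0.252, 0.0] rot [0.0, 0.0, 0.162] 
[ 0.496  0.306  0.088 -2.933] off [0.486, 0.317, 0.0] rot [0.0, 0.0, 0.195] 
[ 0.503  0.319  0.088 -6.657] off [0.554, 0.387, 0.0] rot [0.0, 0.0, 0.228] 
[  0.51    0.331   0.088 -10.381] off [0.616, 0.462, 0.0] rot [0.0, 0.0, 0.26]
```

```bash
python3 - <<'E'
from h import *
f=grab_frame("wrist"); save(f,"w2.png")
g=grab_frame("side"); c=g["frame"][160:260,220:345]
cv2.imwrite("pics/s2.png",np.vstack([cv2.resize(cv2.cvtColor(f["frame"],4),(400,300)),cv2.resize(cv2.cvtColor(c,4),(400,300),interpolation=2)]))
o=get_obs(); print(o["tcp_pos"],o["contact_force"],o["grip_width"],o["gripper_force"])
E
```

```text
[0.57786444 0.02137642 0.09183516] [ 1.85760154  3.83068395 13.01079957] 0.00010801147317532591 6.397073306143284
```

View pics/s2.png

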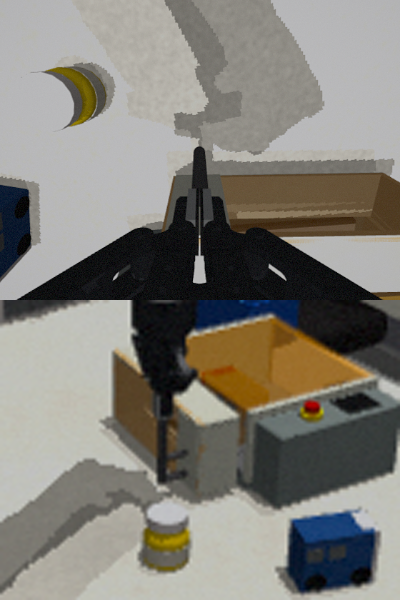

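The wrist view (top) shows the closed fingers with the bar just outside them at about (198,160). The grip width of 0 says they missed it. I'll measure the bar again.

```bash
python3 - <<'E'
from h import *
f=grab_frame("wrist"); P=pts(f)
for v in range(195,300,6):
    r=[]
    for u in range(262,300,5): r.append("%.0f,%.0f,%.0f"%tuple(P[v,u]*1000))
    print(v,r)
E
```

```text
195 ['571,8,-0', '572,12,-1', '573,16,-1', '574,20,-2', '575,24,-0', '576,28,-1', '576,32,-1', '577,36,-2']
201 ['577,7,-3', '577,11,-0', '578,15,1', '579,19,-0', '580,23,-0', '580,27,-0', '581,31,-1', '582,35,-1']
207 ['582,6,-1', '582,10,-1', '583,14,-1', '573,20,31', '574,24,33', '586,26,-1', '586,30,-0', '587,34,-1']
213 ['586,5,0', '588,9,-1', '575,16,37', '573,21,46', '574,24,46', '577,27,38', '592,29,-1', '592,34,-0']
219 ['591,4,1', '593,8,-1', '575,17,49', '573,20,56', '573,24,59', '576,27,51', '596,29,0', '597,33,-0']
225 ['597,3,-0', '598,7,-0', '575,17,62', '573,21,67', '574,24,68', '575,27,64', '602,28,0', '603,32,-1']
231 ['603,2,-1', '604,6,-1', '575,17,71', '573,21,78', '573,24,78', '575,26,74', '607,27,-0', '608,31,-1']
237 ['608,1,-1', '609,5,-0', '575,17,81', '495,36,268', '573,24,88', '575,26,84', '612,26,0', '614,30,-1']
243 ['613,-0,0', '614,4,1', '574,18,91', '573,21,96', '573,23,96', '575,26,93', '618,25,-0', '619,29,-0']
249 ['609,1,21', '609,5,21', '574,18,100', '573,21,103', '573,23,104', '574,26,102', '613,25,22', '614,28,21']
255 ['609,2,32', '609,6,33', 
[... 189 characters left out ...]
43']
267 ['609,2,50', '566,18,133', '567,20,133', '567,22,134', '567,24,133', '567,26,134', '568,28,134', '613,27,52']
273 ['610,3,58', '566,18,139', '567,20,138', '567,22,139', '567,24,139', '567,26,139', '568,28,139', '614,27,59']
279 ['570,15,136', '566,18,144', '566,20,144', '567,22,144', '567,24,143', '567,26,144', '568,28,144', '572,30,137']
285 ['566,16,149', '566,18,148', '567,20,148', '566,22,149', '567,24,148', '567,26,149', '567,28,150', '573,29,141']
291 ['565,16,153', '566,18,153', '566,20,153', '567,22,153', '567,24,153', '567,26,153', '568,28,153', '572,29,147']
297 ['566,16,157', '566,18,157', '567,20,157', '567,22,157', '567,24,157', '567,26,157', '568,28,157', '572,29,151']
```

```bash
python3 - <<'E'
import cv2
a=cv2.imread("pics/w2.png")[195:420,180:380]; cv2.imwrite("pics/w2c.png",cv2.resize(cv2.convertScaleAbs(a,alpha=2,beta=20),None,fx=2.6,fy=2.6,interpolation=0))
E
```

```text
(no output)
```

View pics/w2c.png

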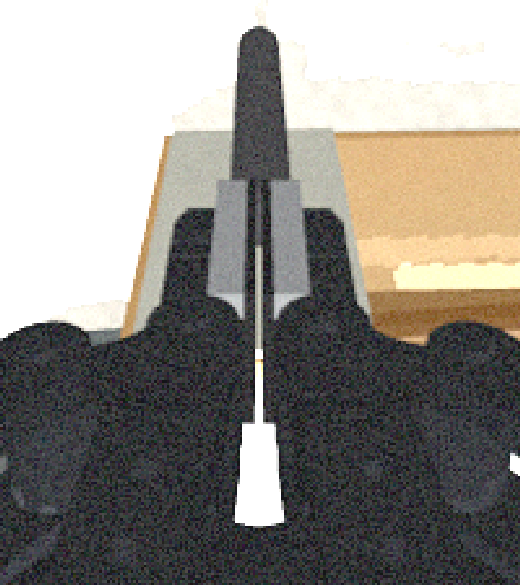

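The pads are shut and sitting on top of the bar; they never went around it. So the real fingertip height disagrees with what I assumed. I'll raise the tool and measure the tip height.

>>> drive_tool:
  rows:
    - {"offset": [0,0,-0.25],"rotation": [0,0,0],"claw": 0}
    - {"offset": [0,0,-0.5],"rotation": [0,0,0],"claw": 0}
    - {"offset": [0,0,-0.7],"rotation": [0,0,0],"claw": 0}
    - {"offset": [0,0,-0.7],"rotation": [0,0,0],"claw": 0}
    - {"offset": [0,0,-0.7],"rotation": [0,0,0],"claw": 0}

```text
clock: 4.05
tcp_pos: [0.5748, 0.0187, 0.1955]
orientation: [0.305, 3.122, 0.0]
contact_force: [-0.4, -1.3, -1.0]
grip_width: -0.0001
gripper_force: 0.0
```

```bash
python3 - <<'E'
from h import *
f=grab_frame("wrist"); P=pts(f); save(f,"w3.png")
o=get_obs(); print(o["tcp_pos"],o["contact_force"].round(1),o["grip_width"])
for v in range(210,300,6): print(v,["%.0f,%.0f,%.0f"%tuple(P[v,u]*1000) for u in range(262,300,5)])
E
```

```text
[0.57352223 0.01826062 0.19359248] [-0.3 -1.2  0.1] 0.0001945504980066717
210 ['607,-7,24', '608,-2,22', '609,4,22', '576,16,123', '576,20,127', '576,24,127', '578,27,124', '613,30,25']
216 ['607,-6,41', '608,-1,40', '609,4,42', '610,9,42', '581,19,126', '581,23,127', '612,24,43', '614,29,42']
222 ['607,-5,59', '608,-0,59', '609,4,59', '609,9,60', '607,15,69', '609,19,66', '612,23,60', '614,28,59']
228 ['607,-4,75', '608,0,75', '609,5,74', '610,9,75', '611,14,75', '612,18,75', '612,23,76', '613,27,76']
234 ['608,-4,88', '608,1,90', '609,5,90', '609,9,90', '610,14,90', '611,18,90', '612,22,89', '613,27,91']
240 ['607,-3,103', '608,1,102', '608,5,104', '609,9,103', '610,14,103', '611,18,104', '611,22,104', '613,26,103']
246 ['607,-3,114', '608,1,114', '609,5,115', '610,9,114', '610,14,115', '611,18,115', '612,22,115', '613,26,115']
252 ['611,-3,119', '611,1,120', '612,5,120', '613,9,118', '614,13,119', '614,17,119', '615,21,119', '615,25,120']
258 ['616,-4,119', '617,-0,119', '617,4,119', '619,8,118', '618,12,120', '619,16,120', '621,20,119', '621,24,120']
264 ['621,-5,119', '564,15,234', '564,17,234', '565,19,233', '565,21,232', '565,24,235', '566,26,234', '626,23,120']
270 ['626,-6,119', '563,15,240', '563,17,240', '564,19,240', '564,21,240', '565,24,239', '565,26,240', '632,22,119']
276 ['567,12,238', '563,15,245', '563,17,246', '564,19,244', '564,21,245', '564,24,246', '566,26,245', '569,27,239']
282 ['567,12,243', '563,15,250', '564,17,249', '564,19,249', '564,21,251', '565,23,250', '566,25,249', '570,27,243']
288 ['563,14,255', '564,16,254', '564,17,253', '564,19,255', '564,21,255', '565,23,255', '565,25,254', '570,27,247']
294 ['563,14,258', '564,16,258', '564,17,258', '564,19,258', '565,21,258', '564,23,259', '564,25,260', '569,27,253']
```

Measured twice: the true fingertips sit about 38 mm behind (above) the reported TCP. Contact with the bar top (z 0.128 while TCP read 0.092) confirms it. I'll allow for that from here: TCP z = tip z − 0.038. The bar's axis is at (0.579, 0.0225).

>>> drive_tool:
  rows:
    - {"offset": [-0.04,0.03,0],"rotation": [0,0,0],"claw": 1}
    - {"offset": [-0.04,0.03,0],"rotation": [0,0,0],"claw": 1}
    - {"offset": [-0.04,0.03,0],"rotation": [0,0,0],"claw": 1}
    - {"offset": [-0.04,0.03,0],"rotation": [0,0,0],"claw": 1}
    - {"offset": [-0.04,0.03,0.1],"rotation": [0,0,0],"claw": 1}
    - {"offset": [-0.04,0.03,0.3],"rotation": [0,0,0],"claw": 1}
    - {"offset": [-0.04,0.03,0.5],"rotation": [0,0,0],"claw": 1}
    - {"offset": [-0.04,0.03,0.7],"rotation": [0,0,0],"claw": 1}
    - {"offset": [-0.04,0.03,0.85],"rotation": [0,0,0],"claw": 1}
    - {"offset": [-0.04,0.03,0.95],"rotation": [0,0,0],"claw": 1}
    - {"offset": [-0.04,0.03,0.95],"rotation": [0,0,0],"claw": 1}
    - {"offset": [-0.04,0.03,0.95],"rotation": [0,0,0],"claw": 0}
    - {"offset": [-0.04,0.03,0.95],"rotation": [0,0,0],"claw": 0}
    - {"offset": [-0.04,0.03,0.95],"rotation": [0,0,0],"claw": 0}
    - {"offset": [-0.04,0.03,0.95],"rotation": [0,0,0],"claw": 0}
    - {"offset": [-0.04,0.03,0.95],"rotation": [0,0,0],"claw": 0}
    - {"offset": [-0.04,0.03,0.95],"rotation": [0,0,0],"claw": 0}
    - {"offset": [-0.04,0.03,0.95],"rotation": [0,0,0],"claw": 0}
  force: 40

```text
clock: 5.6
tcp_pos: [0.5809, 0.0221, 0.0511]
orientation: [0.305, 3.125, 0.001]
contact_force: [-0.1, 0.4, 2.3]
grip_width: 0.0107
gripper_force: 38.9
```

```bash
python3 - <<'E'
from h import *
print(get_obs()["grip_width"])
h=np.array([.7015,.2145]); q=np.array([.579,.0225]); d=q-h; r=np.hypot(*d); print("r",r,"ang",np.degrees(np.arctan2(d[1],d[0])))
a0=np.arctan2(d[1],d[0]); z=.05
T=[(h[0]+r*np.cos(a),h[1]+r*np.sin(a),z,79+np.degrees(a-a0)) for a in [a0-k*.05 for k in range(12)]]
go(*T[1:],start=T[0])
E
```

```text
0.010722216465201594
r 0.22775041163519336 ang -122.5387239074283
at [0.579  0.0225 0.05  ] yaw 79.0
[5.7000e-01 2.9000e-02 5.0000e-02 7.6135e+01] off [0.07, 0.03, 0.0] rot [0.0, 0.0, 0.025] 
[5.600e-01 3.600e-02 5.000e-02 7.327e+01] off [0.138, 0.063, 0.0] rot [0.0, 0.0, 0.05] 
[5.5200e-01 4.3000e-02 5.0000e-02 7.0406e+01] off [0.205, 0.099, 0.0] rot [0.0, 0.0, 0.075] 
[5.4300e-01 5.1000e-02 5.0000e-02 6.7541e+01] off [0.269, 0.139, 0.0] rot [0.0, 0.0, 0.1] 
[5.3500e-01 5.9000e-02 5.0000e-02 6.4676e+01] off [0.332, 0.182, 0.0] rot [0.0, 0.0, 0.125] 
[5.2800e-01 6.7000e-02 5.0000e-02 6.1811e+01] off [0.392, 0.228, 0.0] rot [0.0, 0.0, 0.15] 
[5.2100e-01 7.6000e-02 5.0000e-02 5.8946e+01] off [0.45, 0.277, 0.0] rot [0.0, 0.0, 0.175] 
[5.1400e-01 8.5000e-02 5.0000e-02 5.6082e+01] off [0.506, 0.329, 0.0] rot [0.0, 0.0, 0.2] 
[5.0800e-01 9.5000e-02 5.0000e-02 5.3217e+01] off [0.559, 0.383, 0.0] rot [0.0, 0.0, 0.225] 
[5.0200e-01 1.0500e-01 5.0000e-02 5.0352e+01] off [0.609, 0.44, 0.0] rot [0.0, 0.0, 0.25] 
[ 0.497  0.115  0.05  47.487] off [0.656, 0.5, 0.0] rot [0.0, 0.0, 0.275]
```

Bar gripped (10.7 mm). Swinging the door along its arc.

>>> drive_tool:
  rows:
    - {"offset": [0.07,0.03,0],"rotation": [0,0,0.025],"claw": 0}
    - {"offset": [0.138,0.063,0],"rotation": [0,0,0.05],"claw": 0}
    - {"offset": [0.205,0.1,0],"rotation": [0,0,0.075],"claw": 0}
    - {"offset": [0.27,0.14,0],"rotation": [0,0,0.1],"claw": 0}
    - {"offset": [0.332,0.182,0],"rotation": [0,0,0.125],"claw": 0}
    - {"offset": [0.392,0.228,0],"rotation": [0,0,0.15],"claw": 0}
    - {"offset": [0.45,0.277,0],"rotation": [0,0,0.175],"claw": 0}
    - {"offset": [0.506,0.33,0],"rotation": [0,0,0.2],"claw": 0}
    - {"offset": [0.56,0.383,0],"rotation": [0,0,0.225],"claw": 0}
    - {"offset": [0.61,0.44,0],"rotation": [0,0,0.25],"claw": 0}
    - {"offset": [0.656,0.5,0],"rotation": [0,0,0.275],"claw": 0}

```text
clock: 6.52
tcp_pos: [0.4992, 0.1151, 0.0511]
orientation: [1.146, 2.923, 0.003]
contact_force: [3.8, 0.6, 0.4]
grip_width: 0.0108
gripper_force: 39.7
```

>>> drive_tool:
  rows:
    - {"offset": [0.07,0.03,0],"rotation": [0,0,0.025],"claw": 0}
    - {"offset": [0.138,0.063,0],"rotation": [0,0,0.05],"claw": 0}
    - {"offset": [0.205,0.1,0],"rotation": [0,0,0.075],"claw": 0}
    - {"offset": [0.27,0.14,0],"rotation": [0,0,0.1],"claw": 0}
    - {"offset": [0.332,0.182,0],"rotation": [0,0,0.125],"claw": 0}
    - {"offset": [0.392,0.228,0],"rotation": [0,0,0.15],"claw": 0}
    - {"offset": [0.45,0.277,0],"rotation": [0,0,0.175],"claw": 0}
    - {"offset": [0.506,0.33,0],"rotation": [0,0,0.2],"claw": 0}
    - {"offset": [0.56,0.383,0],"rotation": [0,0,0.225],"claw": 0}
    - {"offset": [0.61,0.44,0],"rotation": [0,0,0.25],"claw": 0}
    - {"offset": [0.656,0.5,0],"rotation": [0,0,0.275],"claw": 0}

```text
clock: 7.43
tcp_pos: [0.478, 0.2366, 0.0511]
orientation: [1.898, 2.502, 0.003]
contact_force: [3.5, -0.3, 1.5]
grip_width: 0.0108
gripper_force: 39.8
```

>>> drive_tool:
  rows:
    - {"offset": [0.07,0.03,0],"rotation": [0,0,0.025],"claw": 0}
    - {"offset": [0.138,0.063,0],"rotation": [0,0,0.05],"claw": 0}
    - {"offset": [0.205,0.1,0],"rotation": [0,0,0.075],"claw": 0}
    - {"offset": [0.27,0.14,0],"rotation": [0,0,0.1],"claw": 0}
    - {"offset": [0.332,0.182,0],"rotation": [0,0,0.125],"claw": 0}
    - {"offset": [0.392,0.228,0],"rotation": [0,0,0.15],"claw": 0}
    - {"offset": [0.45,0.277,0],"rotation": [0,0,0.175],"claw": 0}
    - {"offset": [0.506,0.33,0],"rotation": [0,0,0.2],"claw": 0}
    - {"offset": [0.56,0.383,0],"rotation": [0,0,0.225],"claw": 0}
    - {"offset": [0.61,0.44,0],"rotation": [0,0,0.25],"claw": 0}
    - {"offset": [0.656,0.5,0],"rotation": [0,0,0.275],"claw": 0}
    - {"offset": [0.656,0.5,0],"rotation": [0,0,0.275],"claw": 0}
    - {"offset": [0.656,0.5,0],"rotation": [0,0,0.275],"claw": 0}

```text
clock: 8.52
tcp_pos: [0.5233, 0.3514, 0.0511]
orientation: [2.503, 1.897, 0.003]
contact_force: [2.2, -1.8, 4.8]
grip_width: 0.0106
gripper_force: 40.4
```

>>> drive_tool:
  rows:
    - {"offset": [0,0,0],"rotation": [0,0,0],"claw": 1}
    - {"offset": [0,0,0],"rotation": [0,0,0],"claw": 1}
    - {"offset": [0,0,0],"rotation": [0,0,0],"claw": 1}
    - {"offset": [0,0,0],"rotation": [0,0,0],"claw": 1}
    - {"offset": [0,0,-0.25],"rotation": [0,0,0],"claw": 1}
    - {"offset": [0,0,-0.5],"rotation": [0,0,0],"claw": 1}
    - {"offset": [0,0,-0.75],"rotation": [0,0,0],"claw": 1}
    - {"offset": [0,0,-1],"rotation": [0,0,0],"claw": 1}
    - {"offset": [0,0,-1],"rotation": [0,0,0],"claw": 1}

```text
clock: 9.27
tcp_pos: [0.525, 0.3543, 0.2088]
orientation: [-2.504, -1.897, -0.02]
contact_force: [1.3, 0.7, 0.7]
grip_width: 0.0853
gripper_force: 0.0
```

```bash
python3 - <<'E'
from h import *
t=grab_frame("top"); P=pts(t); hsv=cv2.cvtColor(t["frame"],cv2.COLOR_RGB2HSV); x,y,Z=P[...,0],P[...,1],P[...,2]
m=(hsv[...,0]<14)&(hsv[...,1]>140)&(hsv[...,2]>90)&(x>.6)&(x<.75)&(y>-.03)&(y<.1)
n,l,s,c=cv2.connectedComponentsWithStats(m.astype(np.uint8))
for i in range(1,n):
    if s[i,4]>5: print("orange",s[i],c[i],P[l==i].mean(0).round(3),ray(t,*c[i],.1).round(4),np.median(Z[l==i]).round(3))
print(get_obs()["joints"].round(2))
go((.66,.24,.2,45),(.66,.2,.2,20),start=(*get_obs()["tcp_pos"],-15.5))
cv2.imwrite("pics/t4.png",cv2.resize(cv2.cvtColor(t["frame"][115:265,195:355],4),None,fx=4.5,fy=4,interpolation=2))
E
```

```text
[-0.47  0.41 -0.3   1.65  0.14  1.1  -1.08]
at [0.5238 0.3532 0.2052] yaw -15.5
[ 0.66  0.24  0.2  45.  ] off [-0.485, 1.077, 0.034] rot [0.0, 0.0, -0.528] BIG
[ 0.66  0.2   0.2  20.  ] off [-0.742, 1.148, 0.034] rot [0.0, 0.0, -0.31] BIG
```

View pics/t4.png

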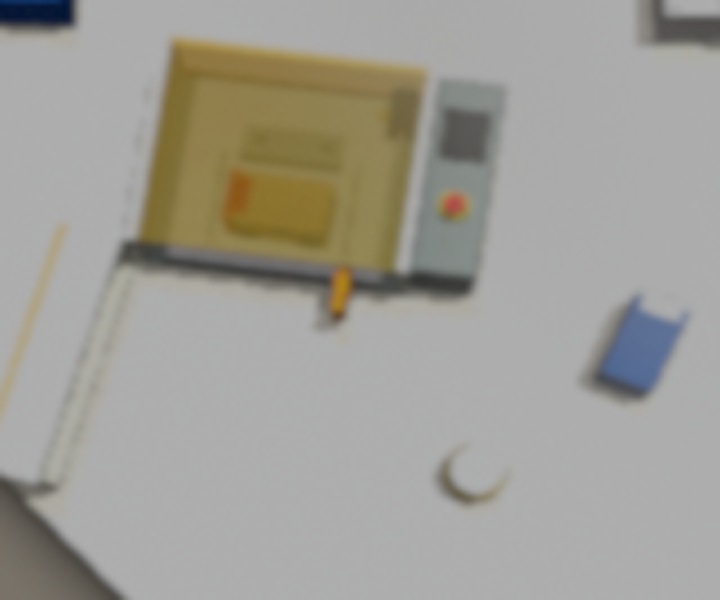

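The door stands wide open (left edge (45–125, 250–490)), and the bed's orange handle is visible at crop (341,292).

```bash
python3 - <<'E'
from h import *
f=dict(np.load("top0.npz"))
print(ray(f,195+341/4.5-.4,115+290/4-.4,.1))
s=(.525,.354,.208,-15.5); m=(.56,.24,.2,35); m2=(.60,.13,.2,84)
go(m,start=s); go(m2,start=m); go((.645,.034,.2,84.3),start=m2)
E
```

```text
[0.66433395 0.02924623 0.1       ]
at [0.525 0.354 0.208] yaw -15.5
[ 0.56  0.24  0.2  35.  ] off [-0.67, 0.428, 0.053] rot [0.0, 0.0, -0.441] 
at [0.56 0.24 0.2 ] yaw 35.0
[ 0.6   0.13  0.2  84.  ] off [-0.754, -0.202, 0.0] rot [0.0, 0.0, -0.428] 
at [0.6  0.13 0.2 ] yaw 84.0
[6.45e-01 3.40e-02 2.00e-01 8.43e+01] off [-0.365, -0.605, 0.0] rot [0.0, 0.0, -0.003]
```

>>> drive_tool:
  rows:
    - {"offset": [-0.67,0.43,0.05],"rotation": [0,0,-0.44],"claw": 1}
    - {"offset": [-0.67,0.43,0.05],"rotation": [0,0,-0.44],"claw": 1}
    - {"offset": [-0.67,0.43,0.05],"rotation": [0,0,-0.44],"claw": 1}
    - {"offset": [-0.67,0.43,0.05],"rotation": [0,0,-0.44],"claw": 1}
    - {"offset": [-0.67,0.43,0.05],"rotation": [0,0,-0.44],"claw": 1}
    - {"offset": [-0.67,0.43,0.05],"rotation": [0,0,-0.44],"claw": 1}
    - {"offset": [-0.67,0.43,0.05],"rotation": [0,0,-0.44],"claw": 1}

```text
clock: 9.9
tcp_pos: [0.5559, 0.2363, 0.1914]
orientation: [-1.458, -2.781, 0.003]
contact_force: [0.8, 0.0, -0.7]
grip_width: 0.0851
gripper_force: 0.0
```

>>> drive_tool:
  rows:
    - {"offset": [-0.75,-0.2,0],"rotation": [0,0,-0.43],"claw": 1}
    - {"offset": [-0.75,-0.2,0],"rotation": [0,0,-0.43],"claw": 1}
    - {"offset": [-0.75,-0.2,0],"rotation": [0,0,-0.43],"claw": 1}
    - {"offset": [-0.75,-0.2,0],"rotation": [0,0,-0.43],"claw": 1}
    - {"offset": [-0.75,-0.2,0],"rotation": [0,0,-0.43],"claw": 1}
    - {"offset": [-0.75,-0.2,0],"rotation": [0,0,-0.43],"claw": 1}
    - {"offset": [-0.75,-0.2,0],"rotation": [0,0,-0.43],"claw": 1}

```text
clock: 10.48
tcp_pos: [0.5944, 0.1267, 0.1913]
orientation: [-0.166, -3.135, 0.001]
contact_force: [0.4, 0.4, -0.3]
grip_width: 0.0856
gripper_force: 0.0
```

>>> drive_tool:
  rows:
    - {"offset": [-0.37,-0.6,0],"rotation": [0,0,0],"claw": 1}
    - {"offset": [-0.37,-0.6,0],"rotation": [0,0,0],"claw": 1}
    - {"offset": [-0.37,-0.6,0],"rotation": [0,0,0],"claw": 1}
    - {"offset": [-0.37,-0.6,0],"rotation": [0,0,0],"claw": 1}
    - {"offset": [-0.37,-0.6,0],"rotation": [0,0,0],"claw": 1}

```text
clock: 10.9
tcp_pos: [0.64, 0.0296, 0.191]
orientation: [-0.18, -3.134, 0.001]
contact_force: [-1.0, 1.1, 0.1]
grip_width: 0.0853
gripper_force: 0.0
```

```bash
python3 - <<'E'
from h import *
f=grab_frame("wrist"); P=pts(f); save(f,"w5.png"); hsv=cv2.cvtColor(f["frame"],cv2.COLOR_RGB2HSV); Z=P[...,2]
m=(hsv[...,0]>4)&(hsv[...,0]<20)&(hsv[...,1]>150)&(Z>.092)&(Z<.106)&(P[...,0]<.70)
n,l,s,c=cv2.connectedComponentsWithStats(m.astype(np.uint8))
for i in range(1,n):
    if s[i,4]>30:
        q=P[l==i]; r=cv2.minAreaRect((q[:,:2]*1000).astype(np.float32)); print(s[i],r,np.median(q[:,2]))
m=(Z>.112)&(Z<.127)&(hsv[...,1]<70)
print(get_obs()["tcp_pos"].round(4)); go((.662,.031,.2,84.3))
E
```

```text
[278 204  14  48 278] ((664.9574584960938, 30.52166175842285), (11.117074966430664, 41.4155158996582), 83.9608383178711) 0.09898853772457866
[0.6396 0.0318 0.1915]
at [0.6396 0.0318 0.1915] yaw 83.59
[6.62e-01 3.10e-02 2.00e-01 8.43e+01] off [-0.149, 0.011, -0.057] rot [0.0, -0.001, -0.006]
```

View pics/w5.png

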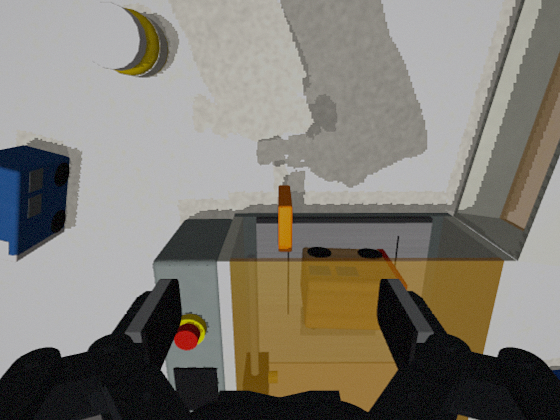

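The wrist view shows the orange bed handle at (285,215), the cabinet with the van behind it, and the bed's front edge at row about 215. The measured plate is centred at (0.665, 0.0305), 11×41 mm, z 0.099, yaw −6°, which matches the given size.

>>> drive_tool:
  rows:
    - {"offset": [-0.135,0.01,0],"rotation": [0,0,-0.004],"claw": 0.65}
    - {"offset": [-0.135,0.01,0],"rotation": [0,0,-0.004],"claw": 0.65}
    - {"offset": [-0.135,0.01,0.2],"rotation": [0,0,-0.004],"claw": 0.65}
    - {"offset": [-0.135,0.01,0.4],"rotation": [0,0,-0.004],"claw": 0.65}
    - {"offset": [-0.135,0.01,0.4],"rotation": [0,0,-0.004],"claw": 0.65}

```text
clock: 11.37
tcp_pos: [0.6559, 0.032, 0.1267]
orientation: [-0.157, -3.127, 0.001]
contact_force: [-1.6, -0.2, -1.0]
grip_width: 0.0555
gripper_force: 0.0
```

```bash
python3 - <<'E'
from h import *
go((.660,.031,.036,84))
E
```

```text
at [0.6559 0.032  0.1267] yaw 84.24
[6.6e-01 3.1e-02 3.6e-02 8.4e+01] off [-0.034, -0.003, 0.604] rot [-0.001, -0.005, 0.002]
```

>>> drive_tool:
  rows:
    - {"offset": [-0.02,0,0.2],"rotation": [0,0,0],"claw": 0.65}
    - {"offset": [-0.02,0,0.4],"rotation": [0,0,0],"claw": 0.65}
    - {"offset": [-0.02,0,0.62],"rotation": [0,0,0],"claw": 0.65}
    - {"offset": [-0.02,0,0.62],"rotation": [0,0,0],"claw": 0.65}
    - {"offset": [-0.02,0,0.62],"rotation": [0,0,0],"claw": 0}
    - {"offset": [-0.02,0,0.62],"rotation": [0,0,0],"claw": 0}
    - {"offset": [-0.02,0,0.62],"rotation": [0,0,0],"claw": 0}
    - {"offset": [-0.02,0,0.62],"rotation": [0,0,0],"claw": 0}
    - {"offset": [-0.02,0,0.62],"rotation": [0,0,0],"claw": 0}
    - {"offset": [-0.02,0,0.62],"rotation": [0,0,0],"claw": 0}
  force: 40

```text
clock: 12.2
tcp_pos: [0.6657, 0.0316, 0.0428]
orientation: [0.163, 3.133, 0.002]
contact_force: [0.0, 0.7, 7.8]
grip_width: 0.0113
gripper_force: 40.6
```

>>> drive_tool:
  rows:
    - {"offset": [0.02,0,0],"rotation": [0,0,0],"claw": 0}
    - {"offset": [0.06,0,0],"rotation": [0,0,0],"claw": 0}
    - {"offset": [0.12,0,0],"rotation": [0,0,0],"claw": 0}
    - {"offset": [0.18,0,0],"rotation": [0,0,0],"claw": 0}
    - {"offset": [0.24,0,0],"rotation": [0,0,0],"claw": 0}
    - {"offset": [0.3,0,0],"rotation": [0,0,0],"claw": 0}
    - {"offset": [0.36,0,0],"rotation": [0,0,0],"claw": 0}
    - {"offset": [0.42,0,0],"rotation": [0,0,0],"claw": 0}
    - {"offset": [0.48,0,0],"rotation": [0,0,0],"claw": 0}
    - {"offset": [0.54,0,0],"rotation": [0,0,0],"claw": 0}
    - {"offset": [0.6,0,0],"rotation": [0,0,0],"claw": 0}
    - {"offset": [0.66,0,0],"rotation": [0,0,0],"claw": 0}
    - {"offset": [0.72,0,0],"rotation": [0,0,0],"claw": 0}
    - {"offset": [0.78,0,0],"rotation": [0,0,0],"claw": 0}
    - {"offset": [0.84,0,0],"rotation": [0,0,0],"claw": 0}
    - {"offset": [0.9,0,0],"rotation": [0,0,0],"claw": 0}
    - {"offset": [0.95,0,0],"rotation": [0,0,0],"claw": 0}
    - {"offset": [0.98,0,0],"rotation": [0,0,0],"claw": 0}
    - {"offset": [1,0,0],"rotation": [0,0,0],"claw": 0}

```text
clock: 13.78
tcp_pos: [0.5178, 0.0483, 0.0427]
orientation: [0.162, 3.13, 0.005]
contact_force: [3.0, 4.0, 10.3]
grip_width: 0.011
gripper_force: 41.0
```

>>> drive_tool:
  rows:
    - {"offset": [0.03,0,0],"rotation": [0,0,0],"claw": 0}
    - {"offset": [0.07,0,0],"rotation": [0,0,0],"claw": 0}
    - {"offset": [0.1,0,0],"rotation": [0,0,0],"claw": 0}
    - {"offset": [0.12,0,0],"rotation": [0,0,0],"claw": 0}
    - {"offset": [0.13,0,0],"rotation": [0,0,0],"claw": 0}
    - {"offset": [0.14,0,0],"rotation": [0,0,0],"claw": 0}
    - {"offset": [0.14,0,0],"rotation": [0,0,0],"claw": 0}
    - {"offset": [0.14,0,0],"rotation": [0,0,0],"claw": 0}

```text
clock: 14.45
tcp_pos: [0.4972, 0.0507, 0.0427]
orientation: [0.162, 3.13, 0.005]
contact_force: [0.5, 4.5, 12.5]
grip_width: 0.0112
gripper_force: 41.4
```

>>> drive_tool:
  rows:
    - {"offset": [0,0,0],"rotation": [0,0,0],"claw": 1}
    - {"offset": [0,0,0],"rotation": [0,0,0],"claw": 1}
    - {"offset": [0,0,0],"rotation": [0,0,0],"claw": 1}
    - {"offset": [0,0,0],"rotation": [0,0,0],"claw": 1}
    - {"offset": [0,0,-0.2],"rotation": [0,0,0],"claw": 1}
    - {"offset": [0,0,-0.45],"rotation": [0,0,0],"claw": 1}
    - {"offset": [0,0,-0.7],"rotation": [0,0,0],"claw": 1}
    - {"offset": [0,0,-0.95],"rotation": [0,0,0],"claw": 1}
    - {"offset": [0,0,-1],"rotation": [0,0,0],"claw": 1}
    - {"offset": [0,0,-1],"rotation": [0,0,0],"claw": 1}

```text
clock: 15.28
tcp_pos: [0.4956, 0.0483, 0.1925]
orientation: [0.164, 3.132, 0.0]
contact_force: [0.5, 0.4, -0.5]
grip_width: 0.0853
gripper_force: 0.0
```

```bash
cat >> h.py <<'E'
def look(name):
    f=grab_frame("wrist"); save(f,name); P=pts(f); Z=P[...,2]; hsv=cv2.cvtColor(f["frame"],cv2.COLOR_RGB2HSV); h,s,v=cv2.split(hsv); ok=f["z_map"]>0
    def rect(m,n):
        k,l,st,c=cv2.connectedComponentsWithStats(m.astype(np.uint8))
        for i in range(1,k):
            if st[i,4]>60:
                q=P[l==i]; r=cv2.minAreaRect((q[:,:2]*1000).astype(np.float32)); print(n,st[i].tolist(),"c",np.round(r[0],1),"sz",np.round(r[1],1),"ang",round(r[2],1),"z",np.median(q[:,2]).round(4))
    near=ok&(np.abs(P[...,0]-.6)<.17)&(np.abs(P[...,1]-.08)<.17)
    rect(near&(Z>.088)&(Z<.106)&(s>60),"z98")
    rect(near&(Z>.03)&(Z<.106)&((h<5)|(h>172))&(s>140),"red")
    rect(near&(Z>.046)&(Z<.057),"z52")
    rect(near&(Z>.012)&(Z<.027),"bed")
    return f,P
E
python3 - <<'E'
from h import *
look("w6.png"); print(get_obs()["tcp_pos"].round(4),get_obs()["clock"])
E
```

```text
z98 [275, 173, 15, 52, 718] c [496.7  49.9] sz [11.4 42.1] ang 83.8 z 0.0992
z98 [301, 252, 105, 55, 4587] c [580.5 104.7] sz [89.9 50.3] ang 81.6 z 0.0972
red [379, 231, 27, 52, 432] c [572.1 141.5] sz [19. 23.] ang 80.3 z 0.097
z52 [134, 179, 32, 35, 153] c [492.4 -74.4] sz [40.7 13.7] ang 27.6 z 0.0482
z52 [300, 234, 92, 8, 403] c [556.5 107.5] sz [89.4  7.2] ang 86.0 z 0.0513
z52 [299, 300, 62, 7, 97] c [634.5  87.7] sz [66.   4.2] ang 80.7 z 0.0514
z52 [180, 344, 62, 47, 437] c [693.4 -36.2] sz [86.6 48.8] ang 44.1 z 0.0516
bed [142, 167, 37, 44, 249] c [492.2 -71.9] sz [49.9 17.2] ang 24.0 z 0.02
bed [249, 194, 183, 176, 15448] c [638.9  95.9] sz [195.3 240.3] ang 81.6 z 0.0195
bed [434, 216, 37, 119, 1951] c [635.4 233.6] sz [ 32.7 147.6] ang 90.0 z 0.0162
bed [187, 325, 76, 63, 691] c [710.5 -27.5] sz [115.2  60.6] ang 33.1 z 0.0168
bed [271, 360, 21, 21, 80] c [758.7  27.8] sz [18.8 40.3] ang 39.6 z 0.0124
[0.4941 0.0478 0.1903] 15.3333
```

View pics/w6.png

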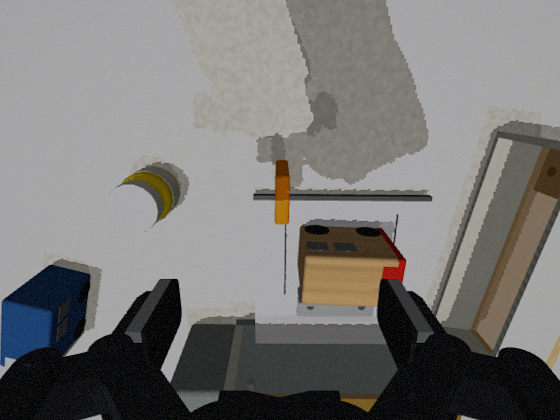

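The van is on the bed at (300–405, 225–305), red nose at right. The bracket is visible behind it at (297–372, 300–318). The cloud gives the van's top centre as (0.5805, 0.1047), 90×50 mm, z 0.097, nose yaw 81.6°. Both sizes match what was given. Next I pin down the bracket.

```bash
cat >> h.py <<'E'
YAW=-.106; C=np.array([.789,.0851])
def loc(q): d=np.asarray(q)[...,:2]-C; c,s=np.cos(YAW),np.sin(YAW); return np.stack([d[...,0]*c+d[...,1]*s,-d[...,0]*s+d[...,1]*c],-1)
def wor(x,y): c,s=np.cos(YAW),np.sin(YAW); return C+np.array([x*c-y*s,x*s+y*c])
E
python3 - <<'E'
from h import *
f=grab_frame("wrist"); P=pts(f); Z=P[...,2]; L=loc(P)
m=(L[...,0]>-.18)&(L[...,0]<-.12)&(abs(L[...,1])<.07)
for a,b in((.026,.034),(.034,.042),(.042,.049),(.049,.056)):
    k=m&(Z>a)&(Z<b); print(a,k.sum(),"x",np.percentile(L[k][:,0],[5,50,95]).round(4),"y",np.percentile(L[k][:,1],[1,99]).round(4))
k=(Z>.014)&(Z<.025)&(L[...,0]<-.2)&(L[...,0]>-.3)&(abs(L[...,1])<.13); print("bed y",np.percentile(L[k][:,1],[.5,99.5]),"front",np.percentile(L[k][:,0],[.3,1,5]))
print("handle",loc([.4967,.0499]),"van",loc([.5805,.1047]))
w=(.5805,.1047); go((*w,.16,-8.4),(*w,.026,-8.4))
go((*w,.026,-8.4),start=(*w,.16,-8.4))
E
```

```text
0.026 22 x [-0.1575 -0.1544 -0.1317] y [-0.0474  0.0263]
0.034 8 x [-0.1579 -0.1571 -0.1569] y [-0.0469 -0.0454]
0.042 12 x [-0.1577 -0.1573 -0.1544] y [-0.0473 -0.045 ]
0.049 83 x [-0.1569 -0.1539 -0.1529] y [-0.0473  0.0076]
bed y [-0.09620285  0.09242552] front [-0.26755676 -0.26725588 -0.2660052 ]
handle [-0.28693518 -0.06592824] van [-0.20940345 -0.00256965]
at [0.493  0.0476 0.1889] yaw 84.04
[ 0.58   0.105  0.16  -8.4  ] off [-0.541, 0.439, 0.191] rot [-0.001, -0.0, 0.807] 
[ 0.58   0.105  0.026 -8.4  ] off [-0.542, 0.44, 1.085] rot [-0.001, -0.0, 0.807] BIG
at [0.5805 0.1047 0.16  ] yaw -8.4
[ 0.58   0.105  0.026 -8.4  ] off [0.0, 0.0, 0.893] rot [0.0, 0.0, 0.0]
```

Bracket face is at local x −0.157 (bed front −0.267 plus 110 mm agrees), middle at y ≈ −0.0015. Moving over the van.

>>> drive_tool:
  rows:
    - {"offset": [-0.54,0.44,0],"rotation": [0,0,0.807],"claw": 1}
    - {"offset": [-0.54,0.44,0],"rotation": [0,0,0.807],"claw": 1}
    - {"offset": [-0.54,0.44,0],"rotation": [0,0,0.807],"claw": 1}
    - {"offset": [-0.54,0.44,0],"rotation": [0,0,0.807],"claw": 1}
    - {"offset": [-0.54,0.44,0],"rotation": [0,0,0.807],"claw": 1}
    - {"offset": [-0.54,0.44,0],"rotation": [0,0,0.807],"claw": 1}
    - {"offset": [-0.54,0.44,0],"rotation": [0,0,0.807],"claw": 1}
    - {"offset": [-0.54,0.44,0],"rotation": [0,0,0.807],"claw": 1}
    - {"offset": [-0.54,0.44,0],"rotation": [0,0,0.807],"claw": 1}
    - {"offset": [-0.54,0.44,0],"rotation": [0,0,0.807],"claw": 1}
    - {"offset": [-0.54,0.44,0],"rotation": [0,0,0.807],"claw": 1}
    - {"offset": [-0.54,0.44,0],"rotation": [0,0,0.807],"claw": 1}
    - {"offset": [-0.54,0.44,0.19],"rotation": [0,0,0.807],"claw": 1}
    - {"offset": [-0.54,0.44,0.19],"rotation": [0,0,0.807],"claw": 1}
    - {"offset": [-0.54,0.44,0.19],"rotation": [0,0,0.807],"claw": 1}

```text
clock: 16.63
tcp_pos: [0.5785, 0.1048, 0.158]
orientation: [-2.372, -2.055, 0.011]
contact_force: [0.5, -0.1, 0.1]
grip_width: 0.0855
gripper_force: 0.0
```

```bash
python3 - <<'E'
from h import *
print(get_obs()["joints"].round(2)); f,P=look("w7.png"); go((.5805,.1047,.026,-8.4))
E
```

```text
[-0.06  0.4  -0.29  1.79  0.13  0.99 -0.55]
z98 [247, 148, 72, 118, 7838] c [581.  105.6] sz [89.  49.6] ang 81.5 z 0.0974
z98 [177, 278, 39, 21, 688] c [502.7  49.7] sz [12.5 30.5] ang 83.9 z 0.0986
red [247, 138, 72, 40, 2272] c [586.2 140. ] sz [19.6 49.3] ang 81.6 z 0.0971
z52 [418, 7, 13, 26, 153] c [701.1 221.4] sz [ 5.8 17. ] ang 5.3 z 0.051
z52 [424, 32, 44, 17, 155] c [717.6 201.3] sz [ 9.4 32.8] ang 65.7 z 0.0516
z52 [340, 138, 9, 103, 599] c [633.9  99.5] sz [90.1  4.5] ang 83.5 z 0.0513
z52 [252, 140, 61, 3, 98] c [587.1 149.3] sz [ 0.5 48.6] ang 81.8 z 0.0514
z52 [175, 255, 49, 14, 265] c [498.4  54.7] sz [10.1 42.2] ang 70.5 z 0.0516
z52 [422, 297, 13, 8, 69] c [705.9 -19.4] sz [ 2.  11.6] ang 86.0 z 0.0505
z52 [209, 360, 44, 19, 281] c [501.5 -75.1] sz [20.5 44.5] ang 81.2 z 0.0496
bed [233, 0, 235, 57, 4334] c [660.3 234.5] sz [ 34.9 197.9] ang 71.2 z 0.0163
bed [211, 65, 232, 223, 31512] c [625.7  94.4] sz [211.4 229.3] ang 83.8 z 0.0196
bed [426, 163, 13, 28, 63] c [724.  91.] sz [10.5 25.4] ang 11.6 z 0.0124
bed [211, 335, 48, 25, 417] c [503.6 -72.6] sz [21.7 52.9] ang 76.1 z 0.0198
at [0.5798 0.1052 0.1596] yaw -8.18
[ 0.58   0.105  0.026 -8.4  ] off [-0.001, 0.009, 0.891] rot [-0.002, 0.001, 0.002]
```

Now the whole bracket is seen: top centre (0.634, 0.0995), 90 mm long, 83.5°. The van is at (0.581, 0.1056), yaw 81.5°. Grasping.

>>> drive_tool:
  rows:
    - {"offset": [0,0.005,0.2],"rotation": [0,0,0],"claw": 1}
    - {"offset": [0,0.005,0.45],"rotation": [0,0,0],"claw": 1}
    - {"offset": [0,0.005,0.7],"rotation": [0,0,0],"claw": 1}
    - {"offset": [0,0.005,0.89],"rotation": [0,0,0],"claw": 1}
    - {"offset": [0,0.005,0.89],"rotation": [0,0,0],"claw": 1}
    - {"offset": [0,0.005,0.89],"rotation": [0,0,0],"claw": 0.3}
    - {"offset": [0,0.005,0.89],"rotation": [0,0,0],"claw": 0.3}
    - {"offset": [0,0.005,0.89],"rotation": [0,0,0],"claw": 0.3}
    - {"offset": [0,0.005,0.89],"rotation": [0,0,0],"claw": 0.3}
    - {"offset": [0,0.005,0.89],"rotation": [0,0,0],"claw": 0.3}
    - {"offset": [0,0.005,0.89],"rotation": [0,0,0],"claw": 0.3}
  force: 30

```text
clock: 17.6
tcp_pos: [0.5837, 0.1059, 0.0304]
orientation: [2.377, 2.052, 0.006]
contact_force: [-2.0, -0.2, 7.5]
grip_width: 0.0493
gripper_force: 33.1
```

```bash
python3 - <<'E'
from h import *
o=get_obs(); p=o["tcp_pos"]; R=Ro.from_rotvec(o["orientation"]).as_matrix(); y=np.degrees(np.arctan2(R[1,1],R[0,1])); print(o["grip_width"],p,y,o["joints"].round(2))
# van center in tool ~ TCP xy ; van nose yaw = toolY yaw+90
ya=-6.4; u=np.array([np.cos(np.radians(ya)),np.sin(np.radians(ya))]); stop=np.array([.6317,.0997])
pre=stop-u*(.045+.012); fin=stop-u*(.045-.003)
print(pre,fin)
s=(*p,y); a=(*pre,p[2]+.012,ya-90); go((p[0],p[1],p[2]+.012,y),a,(*pre,p[2],ya-90),(*fin,p[2],ya-90),start=s)
go((*pre,p[2],ya-90),(*fin,p[2],ya-90),start=a)
E
```

```text
0.049260558127553374 [0.58367434 0.10594137 0.03042669] -8.394762007127065 [-0.09  0.56 -0.26  1.87  0.21  0.73 -0.61]
[0.57505523 0.10605373] [0.58996175 0.1043817 ]
at [0.5837 0.1059 0.0304] yaw -8.39
[ 0.584  0.106  0.042 -8.395] off [0.0, 0.0, -0.08] rot [0.0, 0.0, 0.0] 
[ 5.75e-01  1.06e-01  4.20e-02 -9.64e+01] off [-0.008, -0.057, -0.08] rot [0.0, 0.0, 0.768] 
[ 5.75e-01  1.06e-01  3.00e-02 -9.64e+01] off [-0.008, -0.057, 0.0] rot [0.0, 0.0, 0.768] 
[ 5.90e-01  1.04e-01  3.00e-02 -9.64e+01] off [-0.004, 0.043, 0.0] rot [0.0, 0.0, 0.768] 
at [0.5751 0.1061 0.0424] yaw -96.4
[ 5.75e-01  1.06e-01  3.00e-02 -9.64e+01] off [0.0, 0.0, 0.08] rot [0.0, 0.0, 0.0] 
[ 5.90e-01  1.04e-01  3.00e-02 -9.64e+01] off [0.1, 0.0, 0.08] rot [0.0, 0.0, 0.0]
```

>>> drive_tool:
  rows:
    - {"offset": [0,0,-0.05],"rotation": [0,0,0],"claw": 0.3}
    - {"offset": [0,-0.03,-0.1],"rotation": [0,0,0],"claw": 0.3}
    - {"offset": [-0.01,-0.06,-0.12],"rotation": [0,0,0.05],"claw": 0.3}
    - {"offset": [-0.01,-0.06,-0.12],"rotation": [0,0,0.1],"claw": 0.3}
    - {"offset": [-0.01,-0.06,-0.12],"rotation": [0,0,0.16],"claw": 0.3}
    - {"offset": [-0.01,-0.06,-0.12],"rotation": [0,0,0.22],"claw": 0.3}
    - {"offset": [-0.01,-0.06,-0.12],"rotation": [0,0,0.28],"claw": 0.3}
    - {"offset": [-0.01,-0.06,-0.12],"rotation": [0,0,0.34],"claw": 0.3}
    - {"offset": [-0.01,-0.06,-0.12],"rotation": [0,0,0.4],"claw": 0.3}
    - {"offset": [-0.01,-0.06,-0.12],"rotation": [0,0,0.46],"claw": 0.3}
    - {"offset": [-0.01,-0.06,-0.12],"rotation": [0,0,0.52],"claw": 0.3}
    - {"offset": [-0.01,-0.06,-0.12],"rotation": [0,0,0.58],"claw": 0.3}
    - {"offset": [-0.01,-0.06,-0.12],"rotation": [0,0,0.64],"claw": 0.3}
    - {"offset": [-0.01,-0.06,-0.12],"rotation": [0,0,0.7],"claw": 0.3}
    - {"offset": [-0.01,-0.06,-0.12],"rotation": [0,0,0.74],"claw": 0.3}
    - {"offset": [-0.01,-0.06,-0.12],"rotation": [0,0,0.767],"claw": 0.3}
    - {"offset": [-0.01,-0.06,-0.12],"rotation": [0,0,0.767],"claw": 0.3}
    - {"offset": [-0.01,-0.06,-0.12],"rotation": [0,0,0.767],"claw": 0.3}

```text
clock: 19.1
tcp_pos: [0.5726, 0.1056, 0.0465]
orientation: [-3.137, 0.169, -0.001]
contact_force: [-0.9, -0.3, -2.6]
grip_width: 0.0495
gripper_force: 32.1
```

```bash
python3 - <<'E'
from h import *
o=get_obs(); print(o["grip_width"],o["clock"],o["joints"].round(2)); f,P=look("w8.png"); go((.5751,.1061,.0304,-96.4))
E
```

```text
0.04946494135847824 19.1 [-0.38  0.51  0.11  1.91 -0.08  0.73 -1.89]
z98 [212, 193, 135, 15, 1708] c [617.1 100.1] sz [49.   1.1] ang 83.9 z 0.0978
z98 [183, 279, 19, 21, 135] c [583.5 139.8] sz [5.  1.9] ang 84.4 z 0.0991
z98 [357, 279, 19, 20, 125] c [575.9  68.3] sz [5.  1.6] ang 81.3 z 0.0984
z98 [395, 390, 27, 30, 623] c [509.8  49.7] sz [19.3 12.3] ang 0.1 z 0.0989
red [212, 169, 135, 39, 4032] c [617.1 100.1] sz [48.8  1.2] ang 83.8 z 0.0823
z52 [0, 0, 34, 23, 375] c [703.7 209.8] sz [ 5.7 17.3] ang 19.7 z 0.0499
z52 [518, 0, 39, 13, 276] c [680.5 -20.9] sz [12.   4.7] ang 82.1 z 0.0514
z52 [184, 132, 183, 10, 1722] c [635.6  99.9] sz [89.9  4.3] ang 83.6 z 0.0512
z52 [229, 171, 99, 6, 453] c [617.1 100.5] sz [49.2  1.1] ang 83.8 z 0.0518
bed [0, 0, 77, 265, 8999] c [644.7 243. ] sz [ 40.  159.4] ang 71.2 z 0.016
bed [93, 0, 372, 304, 75526] c [612.6 100.5] sz [200.2 180.3] ang 84.3 z 0.0194
bed [471, 0, 39, 27, 476] c [682.2 -17.4] sz [16.2  9.6] ang 33.1 z 0.0192
bed [529, 9, 31, 8, 143] c [680.2 -50.5] sz [17.   0.7] ang 82.8 z 0.018
bed [523, 264, 37, 67, 1087] c [506.3 -68.3] sz [14.2 46.5] ang 72.5 z 0.0193
at [0.5727 0.1054 0.0464] yaw -96.18
[ 5.75e-01  1.06e-01  3.00e-02 -9.64e+01] off [0.015, -0.006, 0.106] rot [-0.0, -0.0, 0.002]
```

The van's nose is at (0.617, 0.100), square to the bracket (83.9° vs 83.6°) with a 16 mm gap. Lowering, then easing it forward until it just pushes.

>>> drive_tool:
  rows:
    - {"offset": [0,0,0.04],"rotation": [0,0,0],"claw": 0.3}
    - {"offset": [0,0,0.07],"rotation": [0,0,0],"claw": 0.3}
    - {"offset": [0,0,0.09],"rotation": [0,0,0],"claw": 0.3}
    - {"offset": [0,0,0.1],"rotation": [0,0,0],"claw": 0.3}
    - {"offset": [0,0,0.105],"rotation": [0,0,0],"claw": 0.3}
    - {"offset": [0,0,0.105],"rotation": [0,0,0],"claw": 0.3}

```text
clock: 19.65
tcp_pos: [0.5732, 0.1049, 0.0305]
orientation: [3.137, -0.173, 0.001]
contact_force: [-1.8, -1.1, 4.0]
grip_width: 0.0495
gripper_force: 32.7
```

>>> drive_tool:
  rows:
    - {"offset": [0.03,-0.005,0],"rotation": [0,0,0],"claw": 0.3}
    - {"offset": [0.06,-0.01,0],"rotation": [0,0,0],"claw": 0.3}
    - {"offset": [0.08,-0.01,0],"rotation": [0,0,0],"claw": 0.3}
    - {"offset": [0.1,-0.01,0],"rotation": [0,0,0],"claw": 0.3}
    - {"offset": [0.11,-0.01,0],"rotation": [0,0,0],"claw": 0.3}
    - {"offset": [0.12,-0.01,0],"rotation": [0,0,0],"claw": 0.3}
    - {"offset": [0.13,-0.01,0],"rotation": [0,0,0],"claw": 0.3}
    - {"offset": [0.135,-0.01,0],"rotation": [0,0,0],"claw": 0.3}
    - {"offset": [0.135,-0.01,0],"rotation": [0,0,0],"claw": 0.3}

```text
clock: 20.4
tcp_pos: [0.5933, 0.1031, 0.0305]
orientation: [3.136, -0.174, 0.0]
contact_force: [-1.9, -1.9, 5.2]
grip_width: 0.0493
gripper_force: 32.9
```

```bash
python3 - <<'E'
from h import *
o=get_obs(); print(o["contact_force"],o["clock"]); f,P=look("w9.png"); go((.5751,.1061,.0304,-96.4))
E
```

```text
[-1.88057099 -1.87925685  5.22178232] 20.4
z98 [204, 205, 150, 192, 25144] c [598.2 102.1] sz [52.9 81.2] ang 84.6 z 0.0972
z98 [175, 295, 20, 20, 153] c [604.3 137.5] sz [4.9 1.7] ang 83.7 z 0.0947
z98 [364, 298, 20, 17, 148] c [596.6  66.3] sz [5.  1.5] ang 79.5 z 0.0959
z98 [403, 399, 26, 21, 360] c [535.7  48.9] sz [ 6.8 12.9] ang 81.1 z 0.093
red [207, 171, 145, 96, 10707] c [628.1  98.6] sz [49.7 20.8] ang 83.9 z 0.0967
z52 [0, 28, 19, 29, 415] c [709.2 204.9] sz [ 7.5 10.9] ang 82.8 z 0.0501
z52 [530, 29, 30, 29, 541] c [683.7 -20.5] sz [11.5 10.6] ang 84.7 z 0.0515
z52 [174, 135, 202, 11, 2137] c [656.5  97.5] sz [90.2  4.4] ang 83.6 z 0.0512
z52 [225, 178, 109, 8, 592] c [637.9  97.6] sz [49.3  1. ] ang 83.2 z 0.0517
bed [0, 28, 64, 280, 8667] c [645.5 238.8] sz [ 33.4 164.5] ang 71.2 z 0.0159
bed [77, 28, 395, 289, 73474] c [625.8 100.7] sz [200.5 163.6] ang 83.7 z 0.0194
bed [480, 29, 36, 35, 639] c [684.6 -17.5] sz [18.8  9.3] ang 25.1 z 0.0197
bed [531, 306, 29, 63, 966] c [505.4 -66.4] sz [10.8 41.3] ang 76.4 z 0.019
at [0.5933 0.1031 0.0305] yaw -96.36
[ 5.75e-01  1.06e-01  3.00e-02 -9.64e+01] off [-0.123, -0.007, 0.001] rot [0.001, -0.0, 0.0]
```

The bed was dragged along with the van: the gap is still 16 mm and the bracket moved to x 0.6565, because the van was pressed onto the bed. I'll lift slightly so it only just hovers, then close the gap.

>>> drive_tool:
  rows:
    - {"offset": [0,0,-0.01],"rotation": [0,0,0],"claw": 0.3}
    - {"offset": [0,0,-0.02],"rotation": [0,0,0],"claw": 0.3}
    - {"offset": [0,0,-0.02],"rotation": [0,0,0],"claw": 0.3}
    - {"offset": [0,0,-0.02],"rotation": [0,0,0],"claw": 0.3}

```text
clock: 20.78
tcp_pos: [0.593, 0.1048, 0.0329]
orientation: [-3.137, 0.172, 0.0]
contact_force: [0.5, -0.2, -2.3]
grip_width: 0.0497
gripper_force: 32.0
```

>>> drive_tool:
  rows:
    - {"offset": [0.03,0,0],"rotation": [0,0,0],"claw": 0.3}
    - {"offset": [0.06,0,0],"rotation": [0,0,0],"claw": 0.3}
    - {"offset": [0.08,0,0],"rotation": [0,0,0],"claw": 0.3}
    - {"offset": [0.1,0,0],"rotation": [0,0,0],"claw": 0.3}
    - {"offset": [0.11,0,0],"rotation": [0,0,0],"claw": 0.3}
    - {"offset": [0.12,0,0],"rotation": [0,0,0],"claw": 0.3}
    - {"offset": [0.13,0,0],"rotation": [0,0,0],"claw": 0.3}
    - {"offset": [0.13,0,0],"rotation": [0,0,0],"claw": 0.3}

```text
clock: 21.45
tcp_pos: [0.612, 0.1023, 0.0328]
orientation: [3.137, -0.173, -0.002]
contact_force: [-1.5, -0.7, -2.6]
grip_width: 0.0498
gripper_force: 32.0
```

```bash
python3 - <<'E'
from h import *
o=get_obs(); print(o["contact_force"],o["clock"],o["tcp_pos"]); f,P=look("w10.png")
E
```

```text
[-1.46391746 -0.72363981 -2.64996799] 21.45 [0.61196801 0.10231461 0.03277398]
z98 [205, 202, 149, 195, 25124] c [616.9 101.2] sz [52.6 81.2] ang 84.0 z 0.0994
z98 [176, 293, 20, 21, 185] c [623.  136.6] sz [5.2 1.7] ang 84.2 z 0.0959
z98 [362, 293, 22, 22, 159] c [615.3  65.3] sz [5.1 1.6] ang 88.1 z 0.0967
red [207, 181, 144, 86, 9897] c [646.9  97.7] sz [49.4 20.8] ang 84.0 z 0.099
z52 [0, 108, 12, 8, 81] c [700.7 214.9] sz [1.9 3.2] ang 80.1 z 0.0496
z52 [181, 169, 193, 15, 2325] c [658.4  97.2] sz [90.4  5. ] ang 83.6 z 0.0512
bed [0, 108, 70, 219, 7555] c [635.8 246.6] sz [ 31.4 142.7] ang 75.8 z 0.0159
bed [99, 109, 358, 223, 44176] c [617.1 101.7] sz [191.4 141.8] ang 83.5 z 0.0194
bed [525, 324, 35, 64, 1105] c [506.9 -67.8] sz [13.5 45.2] ang 71.4 z 0.0191
```

In contact and centred. Lowering the last 2 mm and releasing.

>>> drive_tool:
  rows:
    - {"offset": [0,0,0.008],"rotation": [0,0,0],"claw": 0.3}
    - {"offset": [0,0,0.015],"rotation": [0,0,0],"claw": 0.3}
    - {"offset": [0,0,0.015],"rotation": [0,0,0],"claw": 0.3}
    - {"offset": [0,0,0.015],"rotation": [0,0,0],"claw": 0.9}
    - {"offset": [0,0,0.015],"rotation": [0,0,0],"claw": 0.9}
    - {"offset": [0,0,0.015],"rotation": [0,0,0],"claw": 0.9}
    - {"offset": [0,0,0.015],"rotation": [0,0,0],"claw": 0.9}
    - {"offset": [0,0,0.015],"rotation": [0,0,0],"claw": 0.9}
    - {"offset": [0,0,-0.1],"rotation": [0,0,0],"claw": 0.9}
    - {"offset": [0,0,-0.3],"rotation": [0,0,0],"claw": 0.9}
    - {"offset": [0,0,-0.55],"rotation": [0,0,0],"claw": 0.9}
    - {"offset": [0,0,-0.8],"rotation": [0,0,0],"claw": 0.9}
    - {"offset": [0,0,-0.9],"rotation": [0,0,0],"claw": 0.9}
    - {"offset": [0,0,-0.9],"rotation": [0,0,0],"claw": 0.9}

```text
clock: 22.67
tcp_pos: [0.6157, 0.1028, 0.1733]
orientation: [-3.134, 0.173, -0.014]
contact_force: [1.1, 0.4, 0.5]
grip_width: 0.077
gripper_force: 0.0
```

```bash
python3 - <<'E'
from h import *
o=get_obs(); print(o["clock"],o["tcp_pos"],o["joints"].round(2)); f,P=look("w11.png")
go((.52,.048,.16,-96.4))
E
```

```text
22.6667 [0.61571582 0.10282511 0.1733147 ] [-0.37  0.41  0.14  1.72 -0.07  1.   -1.89]
z98 [247, 153, 67, 111, 6938] c [612.8 101.8] sz [49.8 88.9] ang 83.6 z 0.0972
z98 [345, 279, 19, 49, 759] c [522.3  47.2] sz [12.4 41.8] ang 83.6 z 0.0989
red [247, 147, 67, 35, 1890] c [647.1  97.8] sz [49.2 19.9] ang 83.9 z 0.0971
z52 [227, 141, 105, 8, 591] c [658.7  97.4] sz [89.6  4.7] ang 83.6 z 0.0513
z52 [338, 258, 16, 42, 141] c [524.6  52.4] sz [10.3 41.5] ang 68.1 z 0.0519
z52 [458, 262, 34, 37, 271] c [508.7 -74.2] sz [14.3 40.8] ang 60.6 z 0.0497
bed [113, 107, 38, 140, 2703] c [636.4 248. ] sz [ 34.  143.9] ang 75.7 z 0.016
bed [177, 107, 206, 151, 20061] c [613.3 102.2] sz [190.6 151.6] ang 83.6 z 0.0194
bed [440, 244, 33, 42, 383] c [510.  -71.3] sz [15.5 48.3] ang 60.2 z 0.0196
at [0.6141 0.1026 0.1706] yaw -96.32
[ 5.20e-01  4.80e-02  1.60e-01 -9.64e+01] off [-0.584, 0.431, 0.067] rot [-0.001, -0.002, 0.001]
```

The van stands square against the bracket: nose at x 0.6575 vs face 0.6564, angles 83.6° both. Going to the bed handle, now at (0.522, 0.047).

>>> drive_tool:
  rows:
    - {"offset": [-0.59,0.435,0],"rotation": [0,0,0],"claw": 0.65}
    - {"offset": [-0.59,0.435,0],"rotation": [0,0,0],"claw": 0.65}
    - {"offset": [-0.59,0.435,0],"rotation": [0,0,0],"claw": 0.65}
    - {"offset": [-0.59,0.435,0],"rotation": [0,0,0],"claw": 0.65}
    - {"offset": [-0.59,0.435,0.1],"rotation": [0,0,0],"claw": 0.65}
    - {"offset": [-0.59,0.435,0.35],"rotation": [0,0,0],"claw": 0.65}
    - {"offset": [-0.59,0.435,0.35],"rotation": [0,0,0],"claw": 0.65}

```text
clock: 23.3
tcp_pos: [0.5127, 0.0467, 0.1098]
orientation: [3.134, -0.172, -0.015]
contact_force: [-2.4, -0.8, -0.5]
grip_width: 0.0553
gripper_force: 0.0
```

```bash
python3 - <<'E'
from h import *
f,P=look("w12.png"); go((.519,.0476,.038,-96.4))
E
```

```text
z98 [90, 0, 117, 161, 15830] c [607.1 102.3] sz [50.3 79.2] ang 84.0 z 0.0971
z98 [265, 189, 21, 71, 1404] c [521.9  47.2] sz [11.9 41.5] ang 83.8 z 0.099
red [103, 0, 76, 19, 1395] c [641.   98.7] sz [36.2  8.3] ang 84.0 z 0.0976
red [202, 0, 14, 15, 81] c [650.8  72.7] sz [0.7 6.3] ang 87.3 z 0.0458
z52 [207, 0, 12, 149, 482] c [608.9  77.1] sz [ 1.7 87.9] ang 83.2 z 0.0513
z52 [431, 180, 37, 50, 344] c [507.3 -73.6] sz [14.6 40.5] ang 63.4 z 0.049
bed [39, 0, 282, 169, 25038] c [604.6 103.5] sz [190.9 115.7] ang 83.8 z 0.0192
bed [0, 2, 20, 166, 1334] c [620.1 238.8] sz [  9.4 115.8] ang 75.5 z 0.0154
bed [408, 165, 45, 57, 516] c [508.5 -71.4] sz [16.8 49.9] ang 63.3 z 0.0196
at [0.5138 0.0468 0.1121] yaw -96.29
[ 5.19e-01  4.80e-02  3.80e-02 -9.64e+01] off [0.038, -0.011, 0.494] rot [0.001, 0.004, 0.001]
```

>>> drive_tool:
  rows:
    - {"offset": [0.03,-0.005,0.15],"rotation": [0,0,0],"claw": 0.65}
    - {"offset": [0.03,-0.005,0.35],"rotation": [0,0,0],"claw": 0.65}
    - {"offset": [0.03,-0.005,0.49],"rotation": [0,0,0],"claw": 0.65}
    - {"offset": [0.03,-0.005,0.49],"rotation": [0,0,0],"claw": 0.65}
    - {"offset": [0.03,-0.005,0.49],"rotation": [0,0,0],"claw": 0}
    - {"offset": [0.03,-0.005,0.49],"rotation": [0,0,0],"claw": 0}
    - {"offset": [0.03,-0.005,0.49],"rotation": [0,0,0],"claw": 0}
    - {"offset": [0.03,-0.005,0.49],"rotation": [0,0,0],"claw": 0}
    - {"offset": [0.03,-0.005,0.49],"rotation": [0,0,0],"claw": 0}
    - {"offset": [0.03,-0.005,0.49],"rotation": [0,0,0],"claw": 0}
  force: 40

```text
clock: 24.18
tcp_pos: [0.5232, 0.0477, 0.0439]
orientation: [-3.136, 0.173, -0.005]
contact_force: [-2.5, 0.5, 7.6]
grip_width: 0.0114
gripper_force: 39.7
```

>>> drive_tool:
  rows:
    - {"offset": [0.01,0,0],"rotation": [0,0,0],"claw": 0}
    - {"offset": [0.03,0,0],"rotation": [0,0,0],"claw": 0}
    - {"offset": [0.06,0,0],"rotation": [0,0,0],"claw": 0}
    - {"offset": [0.1,0,0],"rotation": [0,0,0],"claw": 0}
    - {"offset": [0.15,0,0],"rotation": [0,0,0],"claw": 0}
    - {"offset": [0.2,0,0],"rotation": [0,0,0],"claw": 0}
    - {"offset": [0.25,0,0],"rotation": [0,0,0],"claw": 0}
    - {"offset": [0.3,0,0],"rotation": [0,0,0],"claw": 0}
    - {"offset": [0.35,0,0],"rotation": [0,0,0],"claw": 0}
    - {"offset": [0.4,0,0],"rotation": [0,0,0],"claw": 0}
    - {"offset": [0.45,0,0],"rotation": [0,0,0],"claw": 0}
    - {"offset": [0.5,0,0],"rotation": [0,0,0],"claw": 0}
    - {"offset": [0.55,0,0],"rotation": [0,0,0],"claw": 0}
    - {"offset": [0.6,0,0],"rotation": [0,0,0],"claw": 0}
    - {"offset": [0.65,0,0],"rotation": [0,0,0],"claw": 0}
    - {"offset": [0.7,0,0],"rotation": [0,0,0],"claw": 0}
    - {"offset": [0.75,0,0],"rotation": [0,0,0],"claw": 0}
    - {"offset": [0.79,0,0],"rotation": [0,0,0],"claw": 0}
    - {"offset": [0.82,0,0],"rotation": [0,0,0],"claw": 0}
    - {"offset": [0.84,0,0],"rotation": [0,0,0],"claw": 0}

```text
clock: 25.85
tcp_pos: [0.6482, 0.0335, 0.0439]
orientation: [-3.136, 0.173, -0.003]
contact_force: [-2.6, -0.3, 6.7]
grip_width: 0.0112
gripper_force: 39.6
```

>>> drive_tool:
  rows:
    - {"offset": [0.02,0,0],"rotation": [0,0,0],"claw": 0}
    - {"offset": [0.04,0,0],"rotation": [0,0,0],"claw": 0}
    - {"offset": [0.06,0,0],"rotation": [0,0,0],"claw": 0}
    - {"offset": [0.08,0,0],"rotation": [0,0,0],"claw": 0}
    - {"offset": [0.1,0,0],"rotation": [0,0,0],"claw": 0}
    - {"offset": [0.115,0,0],"rotation": [0,0,0],"claw": 0}
    - {"offset": [0.125,0,0],"rotation": [0,0,0],"claw": 0}
    - {"offset": [0.13,0,0],"rotation": [0,0,0],"claw": 0}
    - {"offset": [0.13,0,0],"rotation": [0,0,0],"claw": 0}
    - {"offset": [0.13,0,0],"rotation": [0,0,0],"claw": 0}

```text
clock: 26.68
tcp_pos: [0.6671, 0.0314, 0.0439]
orientation: [-3.136, 0.173, -0.002]
contact_force: [-2.0, 0.3, 6.2]
grip_width: 0.0111
gripper_force: 39.5
```

Force is still only friction, so I'll push a few mm more to feel the stop.

>>> drive_tool:
  rows:
    - {"offset": [0.01,0,0],"rotation": [0,0,0],"claw": 0}
    - {"offset": [0.02,0,0],"rotation": [0,0,0],"claw": 0}
    - {"offset": [0.03,0,0],"rotation": [0,0,0],"claw": 0}
    - {"offset": [0.03,0,0],"rotation": [0,0,0],"claw": 0}
    - {"offset": [0.03,0,0],"rotation": [0,0,0],"claw": 0}

```text
clock: 27.1
tcp_pos: [0.6667, 0.0314, 0.0439]
orientation: [-3.136, 0.173, 0.012]
contact_force: [-18.1, 0.4, 19.0]
grip_width: 0.0113
gripper_force: 41.3
```

Firm stop felt (18 N), so the bed is home. Unloading, releasing and lifting to check.

>>> drive_tool:
  rows:
    - {"offset": [-0.02,0,0],"rotation": [0,0,0],"claw": 0}
    - {"offset": [-0.025,0,0],"rotation": [0,0,0],"claw": 0}
    - {"offset": [-0.025,0,0],"rotation": [0,0,0],"claw": 0.65}
    - {"offset": [-0.025,0,0],"rotation": [0,0,0],"claw": 0.65}
    - {"offset": [-0.025,0,0],"rotation": [0,0,0],"claw": 0.65}
    - {"offset": [-0.025,0,0],"rotation": [0,0,0],"claw": 0.65}
    - {"offset": [-0.025,0,-0.2],"rotation": [0,0,0],"claw": 0.65}
    - {"offset": [-0.025,0,-0.4],"rotation": [0,0,0],"claw": 0.65}
    - {"offset": [-0.025,0,-0.65],"rotation": [0,0,0],"claw": 0.65}
    - {"offset": [-0.025,0,-0.9],"rotation": [0,0,0],"claw": 0.65}
    - {"offset": [-0.025,0,-1],"rotation": [0,0,0],"claw": 0.65}
    - {"offset": [-0.025,0,-1],"rotation": [0,0,0],"claw": 0.65}

```text
clock: 28.1
tcp_pos: [0.6704, 0.0314, 0.1975]
orientation: [-3.135, 0.173, -0.014]
contact_force: [0.9, 0.9, 0.7]
grip_width: 0.0551
gripper_force: 0.0
```

```bash
python3 - <<'E'
from h import *
o=get_obs(); print(o["clock"],o["tcp_pos"]); f,P=look("w13.png")
go((.59,.13,.2,-60),(.60,.1,.2,-96.3),(.54,.14,.2,-96.3))
E
```

```text
28.1 [0.67037088 0.03143124 0.19751651]
z98 [273, 191, 14, 38, 525] c [662.1  31. ] sz [11.2 33.3] ang 83.5 z 0.099
z52 [390, 304, 16, 10, 81] c [520.9 -82.3] sz [ 4.1 15.6] ang 14.0 z 0.0498
bed [76, 191, 31, 93, 1466] c [625. 247.] sz [ 29.2 113.9] ang 77.3 z 0.0157
bed [380, 285, 17, 11, 112] c [525.1 -81.4] sz [ 2.6 17.2] ang 17.2 z 0.0198
at [0.6688 0.0314 0.1945] yaw -96.31
[  0.59   0.13   0.2  -60.  ] off [-0.594, -0.596, -0.038] rot [0.0, -0.002, -0.317] 
[  0.6   0.1   0.2 -96.3] off [-0.506, -0.404, -0.038] rot [-0.001, -0.002, -0.0] 
[  0.54   0.14   0.2  -96.3 ] off [-0.933, -0.625, -0.04] rot [-0.001, -0.002, -0.0]
```

```bash
python3 - <<'E'
from h import *
a=(.56,.13,.2,-60);b=(.54,.255,.2,-15.5);c=(.5233,.3514,.195,-15.5)
go(a); go(b,start=a); go(c,start=b)
E
```

```text
at [0.6688 0.0314 0.1945] yaw -96.31
[  0.56   0.13   0.2  -60.  ] off [-0.793, -0.574, -0.039] rot [0.0, -0.002, -0.317] 
at [0.56 0.13 0.2 ] yaw -60.0
[  0.54    0.255   0.2   -15.5  ] off [0.301, -0.788, 0.0] rot [0.0, 0.0, -0.388] 
at [0.54  0.255 0.2  ] yaw -15.5
[  0.523   0.351   0.195 -15.5  ] off [0.59, -0.279, 0.033] rot [0.0, 0.0, 0.0]
```

>>> drive_tool:
  rows:
    - {"offset": [-0.79,-0.57,-0.04],"rotation": [0,0,-0.317],"claw": 1}
    - {"offset": [-0.79,-0.57,-0.04],"rotation": [0,0,-0.317],"claw": 1}
    - {"offset": [-0.79,-0.57,-0.04],"rotation": [0,0,-0.317],"claw": 1}
    - {"offset": [-0.79,-0.57,-0.04],"rotation": [0,0,-0.317],"claw": 1}
    - {"offset": [-0.79,-0.57,-0.04],"rotation": [0,0,-0.317],"claw": 1}
    - {"offset": [-0.79,-0.57,-0.04],"rotation": [0,0,-0.317],"claw": 1}

```text
clock: 28.65
tcp_pos: [0.5568, 0.1307, 0.1966]
orientation: [-3.031, -0.825, 0.004]
contact_force: [1.0, -1.5, -0.2]
grip_width: 0.0856
gripper_force: 0.0
```

>>> drive_tool:
  rows:
    - {"offset": [0.3,-0.79,0],"rotation": [0,0,-0.388],"claw": 1}
    - {"offset": [0.3,-0.79,0],"rotation": [0,0,-0.388],"claw": 1}
    - {"offset": [0.3,-0.79,0],"rotation": [0,0,-0.388],"claw": 1}
    - {"offset": [0.3,-0.79,0],"rotation": [0,0,-0.388],"claw": 1}
    - {"offset": [0.3,-0.79,0],"rotation": [0,0,-0.388],"claw": 1}
    - {"offset": [0.3,-0.79,0],"rotation": [0,0,-0.388],"claw": 1}
    - {"offset": [0.3,-0.79,0],"rotation": [0,0,-0.388],"claw": 1}

```text
clock: 29.23
tcp_pos: [0.5387, 0.2534, 0.1964]
orientation: [-2.501, -1.902, 0.004]
contact_force: [-0.2, 0.0, 0.6]
grip_width: 0.0855
gripper_force: 0.0
```

>>> drive_tool:
  rows:
    - {"offset": [0.59,-0.28,0],"rotation": [0,0,0],"claw": 1}
    - {"offset": [0.59,-0.28,0],"rotation": [0,0,0],"claw": 1}
    - {"offset": [0.59,-0.28,0],"rotation": [0,0,0],"claw": 1}
    - {"offset": [0.59,-0.28,0],"rotation": [0,0,0],"claw": 1}
    - {"offset": [0.59,-0.28,0],"rotation": [0,0,0],"claw": 1}

```text
clock: 29.65
tcp_pos: [0.5214, 0.3512, 0.1969]
orientation: [2.503, 1.898, -0.003]
contact_force: [0.6, -0.2, 0.1]
grip_width: 0.0856
gripper_force: 0.0
```

```bash
python3 - <<'E'
from h import *
f=grab_frame("wrist"); save(f,"w14.png"); P=pts(f); Z=P[...,2]; v=cv2.cvtColor(f["frame"],cv2.COLOR_RGB2HSV)[...,2]
m=(Z>.119)&(Z<.134)&(v<110)&(np.hypot(P[...,0]-.522,P[...,1]-.35)<.05)
n,l,s,c=cv2.connectedComponentsWithStats(m.astype(np.uint8))
for i in range(1,n):
    if s[i,4]>20: q=P[l==i]; k=q[:,2]>.1245; print(s[i],q.mean(0).round(4),k.sum(),q[k].mean(0).round(4))
go((.5225,.3514,.05,-15.5))
t=grab_frame("top"); c=cv2.resize(cv2.cvtColor(t["frame"][115:215,215:300],4),None,fx=6.5,fy=5.8,interpolation=2); cv2.imwrite("pics/t14.png",c)
E
```

```text
[273 196  16  16 203] [0.5242 0.354  0.125 ] 131 [0.5241 0.3532 0.1262]
at [0.5221 0.3496 0.197 ] yaw -15.75
[  0.522   0.351   0.05  -15.5  ] off [0.014, -0.001, 0.98] rot [-0.0, 0.001, -0.002]
```

View pics/t14.png

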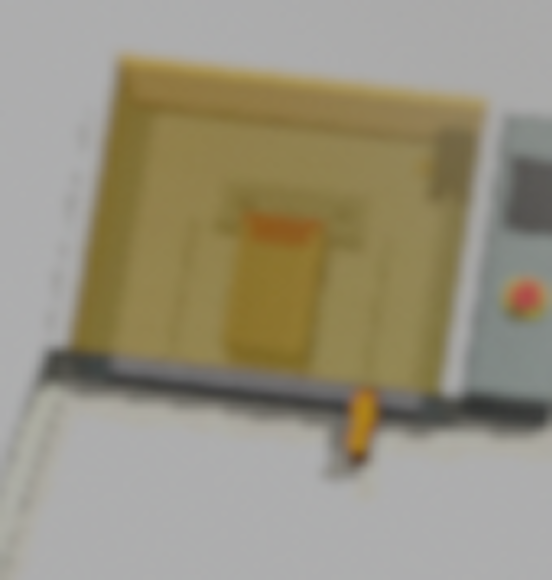

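Through the roof, the van stands centred with its red nose (245–320, 215–240) right at the bracket, and the bed is home. Re-gripping the door handle at (0.524, 0.353).

>>> drive_tool:
  rows:
    - {"offset": [0.025,0.005,0.1],"rotation": [0,0,0],"claw": 1}
    - {"offset": [0.025,0.005,0.3],"rotation": [0,0,0],"claw": 1}
    - {"offset": [0.025,0.005,0.55],"rotation": [0,0,0],"claw": 1}
    - {"offset": [0.025,0.005,0.8],"rotation": [0,0,0],"claw": 1}
    - {"offset": [0.025,0.005,0.97],"rotation": [0,0,0],"claw": 1}
    - {"offset": [0.025,0.005,0.97],"rotation": [0,0,0],"claw": 1}
    - {"offset": [0.025,0.005,0.97],"rotation": [0,0,0],"claw": 0}
    - {"offset": [0.025,0.005,0.97],"rotation": [0,0,0],"claw": 0}
    - {"offset": [0.025,0.005,0.97],"rotation": [0,0,0],"claw": 0}
    - {"offset": [0.025,0.005,0.97],"rotation": [0,0,0],"claw": 0}
    - {"offset": [0.025,0.005,0.97],"rotation": [0,0,0],"claw": 0}
    - {"offset": [0.025,0.005,0.97],"rotation": [0,0,0],"claw": 0}
    - {"offset": [0.025,0.005,0.97],"rotation": [0,0,0],"claw": 0}
  force: 40

```text
clock: 30.83
tcp_pos: [0.5242, 0.3548, 0.0537]
orientation: [2.501, 1.901, 0.003]
contact_force: [-0.7, -0.5, 6.0]
grip_width: 0.0108
gripper_force: 39.0
```

```bash
python3 - <<'E'
from h import *
from scipy.optimize import least_squares
o=get_obs(); print(o["grip_width"])
q=np.array([[.5809,.0221],[.4992,.1151],[.478,.2366],[.5233,.3514]])
r=least_squares(lambda p:np.hypot(q[:,0]-p[0],q[:,1]-p[1])-.2289,[.70,.21]); print("hinge",r.x,r.fun); h=r.x
p=o["tcp_pos"]; a0=np.arctan2(p[1]-h[1],p[0]-h[0]); a1=np.arctan2(.0221-h[1],.5809-h[0]); sh=np.arctan2(-.21,-.091)
print("r",np.hypot(*(p[:2]-h)),"now",np.degrees(a0),"initial",np.degrees(a1),"shut",np.degrees(sh+np.radians(-6.4)))
R=.2289;A=[a0+k*.05 for k in range(12)]
T=[(h[0]+R*np.cos(a),h[1]+R*np.sin(a),.05,-15.6+np.degrees(a-a0)) for a in A]; go(*T[1:],start=T[0])
E
```

```text
0.010833108650914625
hinge [0.70589664 0.21366532] [-1.61216433e-04  9.48120309e-05  1.47767715e-04 -1.81007590e-04]
r 0.23006701893792836 now 142.16088184361638 initial -123.1245058224384 shut -119.82869280874542
at [0.5251 0.3541 0.05  ] yaw -15.6
[  0.518   0.345   0.05  -12.735] off [-0.071, -0.027, 0.0] rot [0.0, 0.0, -0.025] 
[ 0.512  0.335  0.05  -9.87 ] off [-0.144, -0.051, 0.0] rot [0.0, 0.0, -0.05] 
[ 0.506  0.325  0.05  -7.006] off [-0.218, -0.07, 0.0] rot [0.0, 0.0, -0.075] 
[ 0.501  0.315  0.05  -4.141] off [-0.292, -0.087, 0.0] rot [0.0, 0.0, -0.1] 
[ 0.496  0.305  0.05  -1.276] off [-0.367, -0.099, 0.0] rot [0.0, 0.0, -0.125] 
[0.492 0.294 0.05  1.589] off [-0.443, -0.108, 0.0] rot [0.0, 0.0, -0.15] 
[0.488 0.284 0.05  4.454] off [-0.519, -0.112, 0.0] rot [0.0, 0.0, -0.175] 
[0.485 0.273 0.05  7.318] off [-0.596, -0.113, 0.0] rot [0.0, 0.0, -0.2] 
[ 0.482  0.261  0.05  10.183] off [-0.672, -0.111, 0.0] rot [0.0, 0.0, -0.225] 
[ 0.48   0.25   0.05  13.048] off [-0.748, -0.104, 0.0] rot [0.0, 0.0, -0.25] 
[ 0.478  0.239  0.05  15.913] off [-0.823, -0.094, 0.0] rot [0.0, 0.0, -0.275]
```

Hinge fit residual under 0.2 mm. 1.71 rad remain to shut: three arcs of 0.55 rad, then the rest.

>>> drive_tool:
  rows:
    - {"offset": [-0.071,-0.027,0],"rotation": [0,0,-0.025],"claw": 0}
    - {"offset": [-0.144,-0.05,0],"rotation": [0,0,-0.05],"claw": 0}
    - {"offset": [-0.218,-0.07,0],"rotation": [0,0,-0.075],"claw": 0}
    - {"offset": [-0.292,-0.087,0],"rotation": [0,0,-0.1],"claw": 0}
    - {"offset": [-0.367,-0.1,0],"rotation": [0,0,-0.125],"claw": 0}
    - {"offset": [-0.443,-0.108,0],"rotation": [0,0,-0.15],"claw": 0}
    - {"offset": [-0.519,-0.112,0],"rotation": [0,0,-0.175],"claw": 0}
    - {"offset": [-0.596,-0.113,0],"rotation": [0,0,-0.2],"claw": 0}
    - {"offset": [-0.672,-0.111,0],"rotation": [0,0,-0.225],"claw": 0}
    - {"offset": [-0.748,-0.104,0],"rotation": [0,0,-0.25],"claw": 0}
    - {"offset": [-0.823,-0.094,0],"rotation": [0,0,-0.275],"claw": 0}

```text
clock: 31.75
tcp_pos: [0.477, 0.2398, 0.0537]
orientation: [1.887, 2.511, 0.003]
contact_force: [-0.7, 1.0, 7.5]
grip_width: 0.011
gripper_force: 40.5
```

>>> drive_tool:
  rows:
    - {"offset": [-0.071,-0.027,0],"rotation": [0,0,-0.025],"claw": 0}
    - {"offset": [-0.144,-0.05,0],"rotation": [0,0,-0.05],"claw": 0}
    - {"offset": [-0.218,-0.07,0],"rotation": [0,0,-0.075],"claw": 0}
    - {"offset": [-0.292,-0.087,0],"rotation": [0,0,-0.1],"claw": 0}
    - {"offset": [-0.367,-0.1,0],"rotation": [0,0,-0.125],"claw": 0}
    - {"offset": [-0.443,-0.108,0],"rotation": [0,0,-0.15],"claw": 0}
    - {"offset": [-0.519,-0.112,0],"rotation": [0,0,-0.175],"claw": 0}
    - {"offset": [-0.596,-0.113,0],"rotation": [0,0,-0.2],"claw": 0}
    - {"offset": [-0.672,-0.111,0],"rotation": [0,0,-0.225],"claw": 0}
    - {"offset": [-0.748,-0.104,0],"rotation": [0,0,-0.25],"claw": 0}
    - {"offset": [-0.823,-0.094,0],"rotation": [0,0,-0.275],"claw": 0}

```text
clock: 32.67
tcp_pos: [0.497, 0.1161, 0.0536]
orientation: [1.135, 2.929, -0.001]
contact_force: [-3.8, -1.0, 10.8]
grip_width: 0.0106
gripper_force: 41.0
```

>>> drive_tool:
  rows:
    - {"offset": [-0.071,-0.027,0],"rotation": [0,0,-0.025],"claw": 0}
    - {"offset": [-0.144,-0.05,0],"rotation": [0,0,-0.05],"claw": 0}
    - {"offset": [-0.218,-0.07,0],"rotation": [0,0,-0.075],"claw": 0}
    - {"offset": [-0.292,-0.087,0],"rotation": [0,0,-0.1],"claw": 0}
    - {"offset": [-0.367,-0.1,0],"rotation": [0,0,-0.125],"claw": 0}
    - {"offset": [-0.443,-0.108,0],"rotation": [0,0,-0.15],"claw": 0}
    - {"offset": [-0.519,-0.112,0],"rotation": [0,0,-0.175],"claw": 0}
    - {"offset": [-0.596,-0.113,0],"rotation": [0,0,-0.2],"claw": 0}
    - {"offset": [-0.672,-0.111,0],"rotation": [0,0,-0.225],"claw": 0}
    - {"offset": [-0.672,-0.111,0],"rotation": [0,0,-0.225],"claw": 0}
    - {"offset": [-0.672,-0.111,0],"rotation": [0,0,-0.225],"claw": 0}

```text
clock: 33.58
tcp_pos: [0.5614, 0.0344, 0.0537]
orientation: [0.46, 3.106, -0.003]
contact_force: [-2.7, -3.6, 10.7]
grip_width: 0.0109
gripper_force: 40.8
```

```bash
python3 - <<'E'
from h import *
o=get_obs(); p=o["tcp_pos"]; h=np.array([.7059,.2137]); a=np.degrees(np.arctan2(p[1]-h[1],p[0]-h[0])); print(o["clock"],"r",np.hypot(*(p[:2]-h)),"theta left",np.radians(-119.83-a),o["contact_force"])
R=Ro.from_rotvec(o["orientation"]).as_matrix(); y=np.degrees(np.arctan2(R[1,1],R[0,1]))
T=[(*(h+.2289*np.array([np.cos(np.radians(b)),np.sin(np.radians(b))])),p[2],y+b-a) for b in (-124,-122,-120.5,-119.8,-119)]
go(*T)
E
```

```text
33.5833 r 0.2303010302828197 theta left 0.15747592182985554 [-2.74919927 -3.60993627 10.67413138]
at [0.5614 0.0344 0.0537] yaw 73.17
[5.7800e-01 2.4000e-02 5.4000e-02 7.8018e+01] off [-0.125, -0.035, 0.0] rot [-0.001, 0.001, -0.042] 
[5.8500e-01 2.0000e-02 5.4000e-02 8.0018e+01] off [-0.176, -0.049, 0.0] rot [-0.001, 0.001, -0.06] 
[5.9000e-01 1.6000e-02 5.4000e-02 8.1518e+01] off [-0.215, -0.059, 0.0] rot [-0.001, 0.001, -0.073] 
[5.9200e-01 1.5000e-02 5.4000e-02 8.2218e+01] off [-0.233, -0.064, 0.0] rot [-0.001, 0.001, -0.079] 
[5.9500e-01 1.3000e-02 5.4000e-02 8.3018e+01] off [-0.254, -0.068, 0.001] rot [-0.001, 0.001, -0.086]
```

>>> drive_tool:
  rows:
    - {"offset": [-0.06,-0.016,0],"rotation": [0,0,-0.02],"claw": 0}
    - {"offset": [-0.125,-0.033,0],"rotation": [0,0,-0.042],"claw": 0}
    - {"offset": [-0.176,-0.045,0],"rotation": [0,0,-0.06],"claw": 0}
    - {"offset": [-0.215,-0.055,0],"rotation": [0,0,-0.073],"claw": 0}
    - {"offset": [-0.233,-0.06,0],"rotation": [0,0,-0.079],"claw": 0}
    - {"offset": [-0.245,-0.063,0],"rotation": [0,0,-0.083],"claw": 0}
    - {"offset": [-0.25,-0.065,0],"rotation": [0,0,-0.085],"claw": 0}
    - {"offset": [-0.25,-0.065,0],"rotation": [0,0,-0.085],"claw": 0}

```text
clock: 34.25
tcp_pos: [0.5894, 0.0148, 0.0536]
orientation: [-0.192, -3.128, 0.007]
contact_force: [-17.5, -3.8, 23.1]
grip_width: 0.0106
gripper_force: 42.3
```

```bash
python3 - <<'E'
from h import *
o=get_obs(); p=o["tcp_pos"]; h=np.array([.7059,.2137]); a=np.degrees(np.arctan2(p[1]-h[1],p[0]-h[0])); print(o["clock"],p,"theta left",np.radians(-119.83-a),o["contact_force"])
E
```

```text
34.25 [0.58941114 0.01481332 0.05361292] theta left 0.009210215071742646 [-17.53821197  -3.773308    23.13075218]
```

The door has hit its stop at shut (17 N, 0.009 rad by geometry). Easing off, releasing and lifting clear.

>>> drive_tool:
  rows:
    - {"offset": [0.015,0,0],"rotation": [0,0,0],"claw": 0}
    - {"offset": [0.015,0,0],"rotation": [0,0,0],"claw": 0.6}
    - {"offset": [0.015,0,0],"rotation": [0,0,0],"claw": 0.6}
    - {"offset": [0.015,0,0],"rotation": [0,0,0],"claw": 0.6}
    - {"offset": [0.015,0,0],"rotation": [0,0,0],"claw": 0.6}
    - {"offset": [0.015,0,-0.2],"rotation": [0,0,0],"claw": 0.6}
    - {"offset": [0.015,0,-0.45],"rotation": [0,0,0],"claw": 0.6}
    - {"offset": [0.015,0,-0.7],"rotation": [0,0,0],"claw": 0.6}
    - {"offset": [0.015,0,-1],"rotation": [0,0,0],"claw": 0.6}
    - {"offset": [0.015,0,-1],"rotation": [0,0,0],"claw": 0.6}
    - {"offset": [0.015,0,-1],"rotation": [0,0,0],"claw": 0.6}

```text
clock: 35.17
tcp_pos: [0.5934, 0.0171, 0.2057]
orientation: [0.191, 3.13, 0.001]
contact_force: [0.5, 1.0, -0.6]
grip_width: 0.0513
gripper_force: 0.0
```

>>> drive_tool:
  rows:
    - {"offset": [0.7,0,-0.2],"rotation": [0,0,0],"claw": 0.6}
    - {"offset": [0.7,0,-0.2],"rotation": [0,0,0],"claw": 0.6}
    - {"offset": [0.7,0,-0.2],"rotation": [0,0,0],"claw": 0.6}
    - {"offset": [0.7,0,-0.2],"rotation": [0,0,0],"claw": 0.6}
    - {"offset": [0.7,0,-0.2],"rotation": [0,0,0],"claw": 0.6}

```text
clock: 35.58
tcp_pos: [0.4858, 0.0289, 0.2318]
orientation: [-0.19, -3.135, 0.002]
contact_force: [0.8, -1.0, 0.6]
grip_width: 0.0511
gripper_force: 0.0
```

```bash
python3 - <<'E'
from h import *
f=grab_frame("wrist"); P=pts(f); Z=P[...,2]; v=cv2.cvtColor(f["frame"],cv2.COLOR_RGB2HSV)[...,2]
m=(Z>.122)&(Z<.134)&(v<110)&(np.hypot(P[...,0]-.59,P[...,1]-.015)<.05)
q=P[m]; print(m.sum(),q.mean(0)); c=q.mean(0); h=np.array([.7059,.2137]); print("theta",np.radians(-119.83)-np.arctan2(c[1]-h[1],c[0]-h[0]))
# van colours through the roof (top cam) : yaw/gap check
t=grab_frame("top"); hs=cv2.cvtColor(t["frame"],cv2.COLOR_RGB2HSV); r=(hs[...,0]<14)&(hs[...,1]>160); r[:140]=0; r[170:]=0; r[:,:240]=0; r[:,275:]=0
vv,uu=np.nonzero(r); print("red",r.sum(),uu.mean(),vv.mean(),ray(t,uu.mean(),vv.mean(),.098))
print(get_obs()["clock"],get_obs()["tcp_pos"],get_obs()["contact_force"])
E
```

```text
113 [0.58930018 0.01379804 0.12537184]
theta 0.00740668238346176
red 0 nan nan [nan nan nan]
35.6833 [0.48719672 0.02869184 0.23163067] [ 0.01248463  0.25505135 -0.14394324]<stdin>:7: RuntimeWarning: Mean of empty slice.
  ret = ret.dtype.type(ret / rcount)
```

```bash
python3 - <<'E'
from h import *
t=grab_frame("top"); hs=cv2.cvtColor(t["frame"],cv2.COLOR_RGB2HSV)[140:175,235:280].astype(int)
h=hs[...,0]; m=(h<16)&(hs[...,1]>110)&(hs[...,2]>60); n,l,s,c=cv2.connectedComponentsWithStats(m.astype(np.uint8))
for i in range(1,n):
    if s[i,4]>4:
        print(s[i],ray(t,c[i][0]+235,c[i][1]+140,.098)); ys,xs=np.nonzero(l==i); print(np.degrees(np.arctan2(*(np.polyfit(xs,ys,1)[0],1))))
print("expect",.7908,.0826)
E
```

```text
expect 0.7908 0.0826
```

```bash
python3 - <<'E'
from h import *
t=grab_frame("top"); R=np.asarray(t["R"]); fl=210/np.tan(np.radians(t["vfov"])/2)
c=R@np.array([.7908,.0826,.098])+t["t"]; u,v=c[0]/c[2]*fl+t["cx"],c[1]/c[2]*fl+t["cy"]; print(u,v)
a=t["frame"][int(v)-6:int(v)+14:2,int(u)-12:int(u)+14:4]
for r in a: print([tuple(int(k) for k in p) for p in r])
f=t["frame"].astype(int); m=np.zeros(f.shape[:2],bool); m[140:172,238:278]=(f[...,0]-f[...,1]>45)[140:172,238:278]
ys,xs=np.nonzero(m); print(m.sum(), ray(t,xs.mean(),ys.mean(),.098) if m.sum() else "", np.polyfit(xs,ys,1) if m.sum()>3 else "")
E
```

```text
257.3902026498939 154.22681809313946
[(145, 129, 78), (137, 122, 70), (129, 113, 60), (132, 117, 65), (135, 119, 69), (137, 123, 73), (139, 125, 77)]
[(145, 129, 77), (136, 120, 67), (126, 106, 52), (133, 115, 63), (131, 117, 64), (132, 118, 67), (132, 118, 68)]
[(143, 127, 76), (132, 117, 64), (136, 96, 37), (138, 98, 42), (136, 106, 54), (132, 114, 62), (132, 118, 68)]
[(140, 124, 72), (128, 113, 58), (137, 100, 35), (138, 88, 29), (139, 91, 34), (132, 110, 58), (133, 119, 68)]
[(142, 126, 74), (142, 127, 74), (138, 107, 41), (139, 97, 34), (140, 97, 37), (127, 108, 52), (129, 115, 64)]
[(143, 127, 76), (144, 129, 77), (138, 113, 44), (140, 114, 46), (140, 113, 47), (131, 113, 59), (136, 122, 73)]
[(144, 128, 76), (144, 129, 76), (138, 114, 45), (140, 116, 47), (141, 117, 48), (133, 117, 64), (145, 131, 82)]
[(144, 129, 77), (145, 129, 77), (138, 114, 44), (140, 116, 47), (142, 118, 50), (134, 119, 68), (145, 132, 83)]
[(146, 131, 80), (143, 127, 75), (138, 114, 44), (140, 116, 48), (142, 118, 51), (138, 123, 71), (145, 131, 81)]
[(146, 131, 80), (141, 125, 70), (137, 114, 45), (140, 116, 47), (141, 117, 49), (141, 127, 76), (145, 132, 81)]
20 [0.79128671 0.08296067 0.098     ] [  0.12364425 122.28633406]
```

The red nose is at (0.7913, 0.0830), expected (0.7908, 0.0826) if still against the bracket. Door angle is 0.007 rad and the robot is clear, so I'm handing in.

```bash
python3 -c "
from bench import hand_in
print(hand_in())"
```

```text
the job is handed in; nothing more can be done
None
```

The job is handed in, with no verdict returned: by my measurements the van's red nose is flat and centred on the bracket, the bed is home, the door is shut (about 0.007 rad), the robot is clear, and I know of no contact with the other things on the table, though I didn't re-measure them.

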